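# Put four swapped desk things back where they belong

## Robot

A 7-joint arm with a two-finger parallel gripper is mounted at the origin on the work surface. World frame = base frame: x ahead of the robot, y to its left, z up, the work surface at z = 0. Lengths are in mm, angles in rad, forces in N, time in s.
With the tool pointing down it reaches from about 400 to 900 mm from the base axis. Payload 5.6 kg.
Tool frame: the origin (TCP) lies at the very end of the fingers, on their centre line; the grasp point (between the pads) lies 19 mm behind it (pinch_z is the distance from the TCP to the grasp point, in mm); y points along the fingers, x is the direction in which the jaws open and shut, and the axes are right-handed (so a half turn about y gives the same grasp; the last joint's range is limited). The gripper opens to 92 mm and grips with 3 to 60 N. Pads are 20 mm wide; open, the fingers measure 128 mm over their backs; the gripper's body (75 mm by 189 mm) begins 69 mm behind the grasp point.
Start: joints at [1.201, 0.468, -0.012, 1.603, 0.006, 1.071, -0.056], TCP at [208.618, -615.62, 214.592] pointing down, gripper open.
Joint ranges: [-2.53, 2.53], [-0.31, 2.02], [-1.57, 1.55], [0.28, 2.44], [-1.29, 4.43], [0.15, 1.84], [-2.92, 2.92]. Speed limits (rad/s): [2.57, 2.57, 3.14, 3.14, 3.14, 3.14, 3.14].

## Interface

Orientations are given as a 3x3 rotation matrix whose columns are the frame's x, y, z axes.
In Python, from cell import state, snapshot, camera_params, sign_off, spot_in, spot_point, pinch_z gives the robot as it stands. The module is installed in compiled form; this text tells all that it offers.
- The arm moves only by the tool arm_command, never from a script. Its argument "moves" is a list of rows, each a list of 5 numbers: the shift along the tool's x, y, z in m, then the turn about the tool's y in rad, then the closure, from 0 (fully open) to 1 (shut). A call has 1 to 10 rows; each row is the pose to reach, as a shift and turn from the pose commanded when the call began, along the tool's axes at that moment; what a row does not reach only later rows make up. A row lasts 1/10 s, in which the tool goes at most 50 mm and 8.59 degrees, less where a joint would pass 70% of its speed; a pose out of reach is approached as far as the arm can. A call with a gripper value outside its range is refused whole. The fingers move at their own pace and stop on an object; "grip_force" is the grip in N (left out, the last holds). Time passes only in rows, so rows that repeat a pose let the fingers close. It gives the time, the measured TCP pose, the force and the opening at its end, in the units of the state.
- state(): the state, without advancing time (a new reading comes with each control period).
- snapshot(name): name is "side" or "top" or "wrist"; returns (picture, depth): 384x512x3 uint8, red, green, blue; 384x512 float32, mm along the optical axis (not along the pixel's ray), 0 where there is no reading.
- camera_params(name): a dict with "fx", "fy", "cx", "cy" (pixels), "k1" (the pictures are not rectified: a ray, as slopes to the right and down, at radius r is drawn at 1 + k1 r^2 times it, then the intrinsics apply), "xyz" and "orientation" of the camera in the world. Camera axes: x right, y down, z forward; pixel columns grow to the right and rows downward; lengths in mm; the calibration is good to about 2 mm. A picture is of the moment at which its call begins: read the wrist's pose just before it. camera_params takes no time and is no camera call; for the wrist camera it gives the pose at the moment of the call.
- sign_off(): hands the job in, once; it reports no verdict.
Trained networks look in the newest picture that a camera, given by its name, has taken for a name from the list of things; names that differ only in an ending like _2 or _b are one class to them, and where a whole thing is asked for, a point or a joint stands for the part that bears it (a point fixed in the world has none). Each returns a list of dicts, best first, with "conf" (0 to 1); they miss things now and then, are a little off and sometimes report something else, mostly with a low value. They report only what shows in the picture. A call takes as long as a camera call. They do not tell look-alikes from the thing itself.
- spot_in(camera, name): "pixel" ([row, column] in pixels, amid what is visible of it).
- spot_point(camera, name): "pixel" ([row, column] in pixels: a listed point, or the origin of a listed thing).
The state is a dict: "time": time; "joint_positions": joint angles; "joint_vel": joint speeds; "tau": joint torques, N m; "tcp_pos": TCP position; "tool_rot": TCP orientation; "force": force on the tool from outside, world axes, zero at the start; "torque": the same for the moment, N m; "finger_gap": finger opening in mm.
Only numpy, scipy, OpenCV 4.12 (cv2) and the standard library are available. Lean on these libraries where they do the work, as an engineer would, in place of code of your own. Each camera call takes 0.05 s, during which the arm holds its last target.

## Task

After the desk was wiped, four things were put back in one another's places. Put each where it belongs, standing or lying flat in the middle of its place: the mug on the cork coaster, the mobile phone (screen up) on the charging pad, the plant pot in its saucer and the computer mouse on the mouse mat. Each place holds one thing only, but the empty green desk tray is free for setting something down on the way; carry the mug and the plant upright, and set things down rather than drop them.

Things in the scene. Friction and masses are not known exactly. Their poses are not given: they have to be found in the camera images.
- mug_center (a point): Plain white mug, straight-sided, outside diameter 64 mm, 66 mm high, wall 3.5 mm, open top, about 0.24 kg; a loop handle stands out 37 mm from the wall on its +y side (between 10 and 60 mm above the underside). This point is on its axis, half-way up (33 mm above the underside); z is up along the axis. It starts upright on the charging pad or in the plant saucer.
- phone_center (a point): Mobile phone in a grey case, a flat slab with rounded corners 130 mm long (its x), 62 mm wide (its y), 12 mm thick, black screen on top (+z), about 0.19 kg. This point is its middle, 6 mm above its underside. It starts lying flat, screen up, on the cork coaster (overhanging it at both ends) or on the mouse mat.
- plant_center (a point): Small succulent in a straight-sided terracotta pot, diameter 64 mm, pot 62 mm high, leaves to 80 mm above the underside and within the pot's outline, about 0.3 kg. This point is on the axis, half-way up the pot (31 mm above its underside); z is up. It starts upright on the cork coaster or on the mouse mat. Grasp it by the pot.
- mouse_center (a point): White wireless computer mouse with a dark wheel, 89 mm long (its x, wheel at the +x end), 54 mm wide (its y), 36 mm high, about 0.1 kg; its sides are upright from its underside to about 26 mm up. This point is its middle, 18 mm above its underside; z is up. It starts on the charging pad or in the plant saucer.
- coaster: Round cork coaster, diameter 100 mm, 6 mm thick, fixed on the desk. Origin: centre of its underside, on the desk; z up. The mug's place.
- charger: Black wireless charging pad, a square of 100 mm with rounded corners, 8 mm thick, flat top with a thin grey circle, stub of white cable at its +x edge, fixed on the desk. Origin: centre of its underside. The phone's place.
- saucer: Round terracotta plant saucer, 128 mm over its rim, fixed on the desk; its flat inner floor is 8 mm above the desk and about 108 mm across, its rim is 16 mm above the desk. Origin: centre of its underside. The plant pot's place.
- mouse_mat: Mouse mat with rounded corners, 130 mm (its x) by 160 mm (its y), 6 mm thick, blue-grey cloth top with a black rubber border, fixed on the desk. Origin: centre of its underside. The mouse's place.
- tray: Empty low green plastic desk tray, 140 mm (its x) by 180 mm (its y) outside, walls 4 mm thick and 14 mm high, flat floor 4 mm above the desk, fixed on the desk. Origin: centre of its underside. Empty at the start: the free spot.
There are look-alikes about, which are no part of the job. Of the things like the coaster, leave any that is turquoise; of the rest the larger one is meant.

How it is judged (in metres and radians):
At the end, for the whole second after the job is handed in: Mug on the coaster, phone (screen up) on the charging pad, pot in the saucer, mouse on the mat: each centre within 15 mm (horizontally) of its place's centre, at its resting height within 4 mm, tilted under 0.1 rad, released and at rest (horizontal distance between mug_center and coaster below 0.015 m and z of mug_center in the frame of coaster between 0.035 and 0.043 m and angle between each of mug_center, phone_center, plant_center, mouse_center's own z axis and vertical below 0.1 rad and linear speed of each of mug, phone, plant, mouse below 0.02 m/s and angular speed of each of mug, phone, plant, mouse below 0.2 rad/s and horizontal distance between phone_center and charger below 0.015 m and z of phone_center in the frame of charger between 0.01 and 0.018 m and horizontal distance between plant_center and saucer below 0.015 m and z of plant_center in the frame of saucer between 0.035 and 0.043 m and horizontal distance between mouse_center and mouse_mat below 0.015 m and z of mouse_center in the frame of mouse_mat between 0.02 and 0.028 m); the robot touches nothing.
It fails at once if one of the four things is dropped (falls unheld faster than 0.7 m/s, a fall of about 25 mm) ((linear speed of mug above 0.7 m/s and contact force between the fingers and mug below 0.05 N) or (linear speed of phone above 0.7 m/s and contact force between the fingers and phone below 0.05 N) or (linear speed of plant above 0.7 m/s and contact force between the fingers and plant below 0.05 N) or (linear speed of mouse above 0.7 m/s and contact force between the fingers and mouse below 0.05 N)).
It fails at once if the mug or the plant is tipped by more than 0.6 rad (34 degrees) (angle between any of mug_center, plant_center's own z axis and vertical above 0.6 rad).
It also fails if it takes over 134 s, if anything falls off the work surface, if the arm or the gripper's body presses on something with over 40 N, if the wrist force passes 120 N, or if a joint passes its speed limit or range.

## Working session

There is one attempt and no reset: what is moved stays moved. The work goes in short steps, Python scripts to look and compute and a tool call to move; the robot and the scene stay as the last step left them, time stands still between calls to the robot, and variables do not carry over. Pictures are saved under pics/ and viewed, and the job is handed in when it is done.

Besides the shell and the picture viewer there is one more tool, called as name(argument=value, ...) on one line, values as JSON. arm_command: Moves the arm, as the interface text tells. Its arguments: {"type":"object","properties":{"moves":{"type":"array"},"grip_force":{"type":"number"}},"required":["moves"]}

```bash
mkdir -p pics; ls; python3 - <<'E'
from cell import *
import cv2,numpy as np
s=state(); print({k:np.round(v,3).tolist() for k,v in s.items()})
for c in ["top","side","wrist"]:
    p=camera_params(c); print(c,p)
    im,d=snapshot(c); cv2.imwrite(f"pics/{c}0.png",im[:,:,::-1]); np.save(f"pics/{c}0.npy",d)
E
```

```text
pics
{'time': 0.0, 'joint_positions': [1.201, 0.468, -0.012, 1.604, 0.006, 1.071, -0.056], 'joint_vel': [0.001, -0.0, 0.001, -0.001, 0.001, 0.0, -0.0], 'tau': [0.0, -52.057, -0.012, -24.375, -0.057, 0.017, 0.0], 'tcp_pos': [208.425, -615.045, 213.62], 'tool_rot': [[0.321, -0.001, 0.947], [-0.947, 0.002, 0.321], [-0.002, -1.0, -0.0]], 'force': [0.376, -0.233, 1.429], 'torque': [-0.012, 0.076, -0.024], 'finger_gap': 91.876}
top {'fx': 399.23552556089004, 'fy': 399.23552556089004, 'cx': 250.89900127914314, 'cy': 192.77701479740315, 'k1': -0.11103296898092518, 'xyz': array([ 482.18876665,   90.22528715, 1115.13500463]), 'orientation': array([[-0.00787167, -0.99663862,  0.08154444],
       [-0.99975557,  0.00615897, -0.02123359],
       [ 0.02065998, -0.08169165, -0.9964435 ]])}
side {'fx': 354.45105550272814, 'fy': 354.45105550272814, 'cx': 254.09339943536534, 'cy': 185.79091493935107, 'k1': -0.0809837503043, 'xyz': array([ 337.68376187, -633.42406908,  732.81605178]), 'orientation': array([[ 0.9440481 , -0.22981157,  0.23655827],
       [-0.3295418 , -0.62848579,  0.70456214],
       [-0.01324302, -0.74309639, -0.66905334]])}
wrist {'fx': 290.1853305179008, 'fy': 290.1853305179008, 'cx': 253.67925104687103, 'cy': 190.7073585147864, 'k1': -0.06332873521590816, 'xyz': array([ 276.80522199, -592.67596158,  384.34510604]), 'orientation': array([[ 0.32111182, -0.91433958, -0.24671915],
       [-0.94703893, -0.31060442, -0.08149945],
       [-0.00211389,  0.25982307, -0.96565392]])}
```

View pics/top0.png

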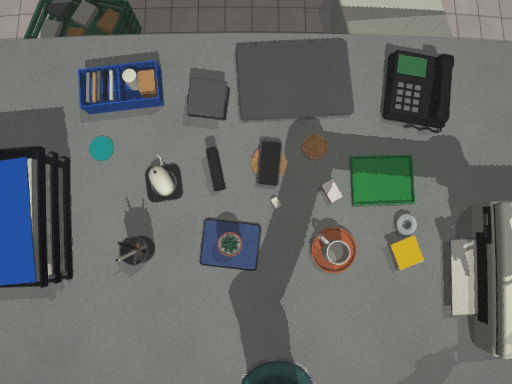

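View pics/side0.png

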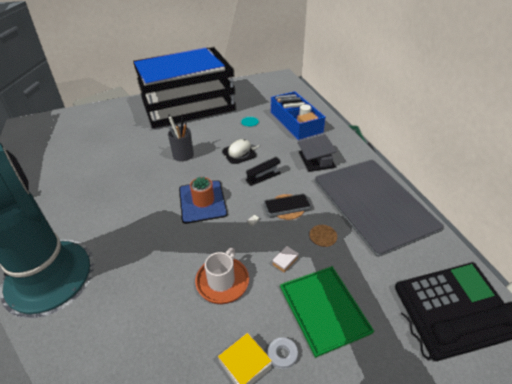

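View pics/wrist0.png

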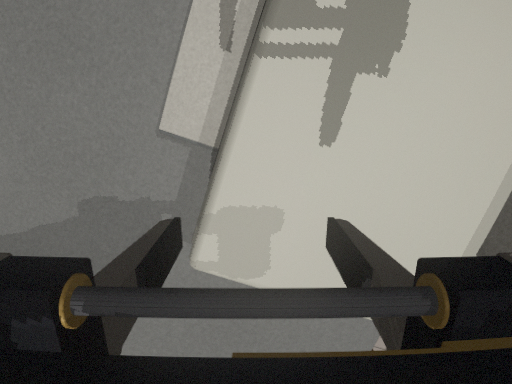

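```bash
cat > h.py <<'E'
from cell import *
import cv2,numpy as np
def cloud(d,p):
    H,W=d.shape; v,u=np.mgrid[0:H,0:W]
    K=np.array([[p['fx'],0,p['cx']],[0,p['fy'],p['cy']],[0,0,1]])
    pts=np.stack([u,v],-1).reshape(-1,1,2).astype(np.float64)
    n=cv2.undistortPoints(pts,K,np.array([p['k1'],0,0,0,0.])).reshape(H,W,2)
    X=np.dstack([n,np.ones((H,W))])*d[...,None]
    P=X@np.array(p['orientation']).T+np.array(p['xyz'])
    P[d==0]=np.nan
    return P
def rays(px,p):
    K=np.array([[p['fx'],0,p['cx']],[0,p['fy'],p['cy']],[0,0,1]])
    n=cv2.undistortPoints(np.array(px,float)[:,::-1].reshape(-1,1,2).copy(),K,np.array([p['k1'],0,0,0,0.])).reshape(-1,2)
    return np.c_[n,np.ones(len(n))]@np.array(p['orientation']).T
def at_z(px,z,p):
    r=rays([px],p)[0]; c=np.array(p['xyz']); return c+r*(z-c[2])/r[2]
def shift(target):
    """tool-axes shift (m) from present tcp to world target mm"""
    s=state(); return s['tool_rot'].T@(np.array(target)-s['tcp_pos'])/1000
E
python3 - <<'E'
from h import *
p=camera_params("top"); d=np.load("pics/top0.npy"); P=cloud(d,p)
for rc in [(250,340),(244,230),(180,162),(162,269),(180,382),(280,490),(280,460),(250,135),(100,150),(98,208),(200,50),(300,160),(370,275)]:
    print(rc,np.round(P[rc],0))
snapshot("top"); 
for n in ["mug_center","phone_center","plant_center","mouse_center","coaster","charger","saucer","mouse_mat","tray"]:
    print(n,[(np.round(q['pixel'],1).tolist(),round(q['conf'],2)) for q in spot_point("top",n)])
# blow-up
im=cv2.imread("pics/top0.png"); cv2.imwrite("pics/crop0.png",cv2.resize(im[120:290,130:430],None,fx=2.6,fy=2.6,interpolation=cv2.INTER_CUBIC))
# height image
h=np.clip(np.nan_to_num(P[...,2])*2.5,0,255).astype(np.uint8); cv2.imwrite("pics/h0.png",h)
w=np.load("pics/wrist0.npy"); print(cloud(w,camera_params("wrist"))[[20,100,200,200],[300,100,250,350]].round())
E
```

```text
(250, 340) [ 412. -178.   16.]
(244, 230) [435. 123.  86.]
(180, 162) [606. 307.  46.]
(162, 269) [658.  16.  16.]
(180, 382) [ 607. -308.    4.]
(280, 490) [ 327. -571.   95.]
(280, 460) [ 322. -517.   36.]
(250, 135) [419. 374.  61.]
(100, 150) [825. 342.  57.]
(98, 208) [826. 182.  66.]
(200, 50) [550. 597.  87.]
(300, 160) [277. 321.  -0.]
(370, 275) [85.  5. 13.]
mug_center [([249.9, 335.0], 0.95)]
phone_center [([161.8, 270.0], 0.63)]
plant_center [([244.7, 232.6], 0.92)]
mouse_center [([180.4, 158.2], 0.72)]
coaster [([145.1, 314.2], 0.78), ([163.5, 269.6], 0.6), ([149.8, 101.9], 0.57)]
charger [([182.9, 168.6], 0.76)]
saucer [([251.3, 335.1], 0.6)]
mouse_mat [([241.4, 230.0], 0.61)]
tray [([179.9, 380.9], 0.8)]
[[ 352. -604.  149.]
 [ 230. -399.    2.]
 [ 208. -613.  148.]
 [ 236. -694.  150.]]
```

View pics/crop0.png

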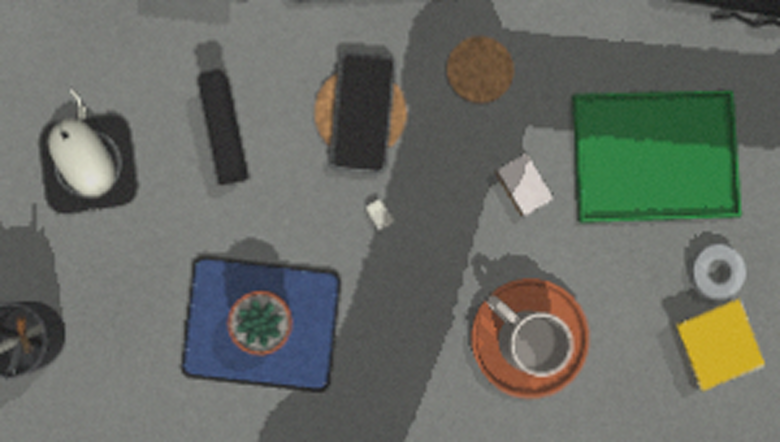

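View pics/h0.png

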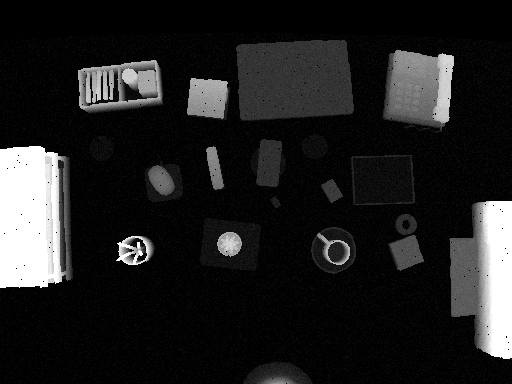

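```bash
cat > seg.py <<'E'
from h import *
def rect(Q):
    r=cv2.minAreaRect(Q[:,:2].astype(np.float32)); b=cv2.boxPoints(r); e=b[1]-b[0]; f=b[2]-b[1]
    if np.hypot(*e)<np.hypot(*f): e,f=f,e
    return np.round(r[0],1),np.round([np.hypot(*e),np.hypot(*f)],1),'longdir',round(float(np.arctan2(e[1],e[0]))%np.pi,3)
def circ(Q):
    h=cv2.convexHull(Q[:,:2].astype(np.float32))[:,0].astype(float)
    A=np.c_[2*h,np.ones(len(h))]; x=np.linalg.lstsq(A,(h**2).sum(1),rcond=None)[0]
    c,r=cv2.minEnclosingCircle(h.astype(np.float32))
    return 'fit',np.round(x[:2],1),'D',round(2*np.sqrt(x[2]+x[0]**2+x[1]**2),1),'mec',np.round(c,1),round(2*r,1)
def sel(P,c,rad,z0,z1,mask=None):
    m=(np.hypot(P[...,0]-c[0],P[...,1]-c[1])<rad)&(P[...,2]>z0)&(P[...,2]<z1)
    if mask is not None: m&=mask
    m=cv2.morphologyEx(m.astype(np.uint8),cv2.MORPH_OPEN,np.ones((2,2),np.uint8))
    n,l,st,_=cv2.connectedComponentsWithStats(m)
    if n<2: return np.zeros((0,3))
    k=1+np.argmax(st[1:,4]); return P[l==k]
E
python3 - <<'E'
from seg import *
p=camera_params("top"); D=[]
d=np.load("pics/top0.npy"); P=cloud(d,p); im=cv2.imread("pics/top0.png").astype(int); hsv=cv2.cvtColor(im.astype(np.uint8),cv2.COLOR_BGR2HSV)
def c0(r,c): return P[r,c]
plant=sel(P,(435,123),60,50,100); print("plant",circ(plant),plant[:,2].max())
mug=sel(P,(412,-170),90,55,100); print("mug all",circ(mug),mug[:,2].max().round()); 
mouse=sel(P,(606,307),70,15,60); print("mouse",rect(mouse),mouse[:,2].max().round())
# mouse sides height pts only
phone=sel(P,(658,16),90,12.5,25); print("phone",rect(phone),np.median(phone[:,2]))
sau=sel(P,(412,-170),90,8,100); print("saucer+mug",circ(sau))
sat=hsv[...,1]
red=(hsv[...,0]<14)&(sat>110)
Q=P[red&(np.hypot(P[...,0]-412,P[...,1]+170)<90)]; print("saucer red",circ(Q),len(Q))
Q=P[(hsv[...,0]<20)&(sat>90)&(np.hypot(P[...,0]-658,P[...,1]-16)<80)]; print("coaster",circ(Q),len(Q),np.median(Q[:,2]))
Q=P[(hsv[...,0]>100)&(hsv[...,0]<125)&(sat>90)&(np.hypot(P[...,0]-435,P[...,1]-123)<130)]; print("mat blue",rect(Q),np.median(Q[:,2]))
Q=sel(P,(435,123),130,3.5,100); print("mat h",rect(Q))
Q=sel(P,(605,300),80,4,100); print("charger h",rect(Q))
dark=(im.max(2)<60)&(np.hypot(P[...,0]-600,P[...,1]-300)<80); Q=P[dark]; print("charger dark",rect(Q),len(Q))
Q=sel(P,(607,-308),140,3,30,(hsv[...,0]>45)&(hsv[...,0]<80)&(sat>100)); print("tray",rect(Q))
E
```

```text
plant ('fit', array([431.5, 123.5]), 'D', np.float64(63.7), 'mec', array([431.2, 122.5]), 65.9) nan
mug all ('fit', array([ 421.2, -131.5]), 'D', np.float64(63.7), 'mec', array([ 420.1, -133.4]), 72.4) 77.0
mouse (array([608.6, 309.4]), array([84., 42.], dtype=float32), 'longdir', 0.705) nan
phone (array([nan, nan]), array([nan, nan], dtype=float32), 'longdir', nan) nan
 ** On entry to DLASCL parameter number  4 had an illegal value
 ** On entry to DLASCL parameter number  4 had an illegal valueTraceback (most recent call last):
  File "<stdin>", line 10, in <module>
  File "seg.py", line 8, in circ
    A=np.c_[2*h,np.ones(len(h))]; x=np.linalg.lstsq(A,(h**2).sum(1),rcond=None)[0]
                                    ~~~~~~~~~~~~~~~^^^^^^^^^^^^^^^^^^^^^^^^^^^^
    x, resids, rank, s = _umath_linalg.lstsq(a, b, rcond,
                         ~~~~~~~~~~~~~~~~~~~^^^^^^^^^^^^^
                                             signature=signature)
                                             ^^^^^^^^^^^^^^^^^^^^
    raise LinAlgError("SVD did not converge in Linear Least Squares")
numpy.linalg.LinAlgError: SVD did not converge in Linear Least Squares
```

```bash
sed -i 's/return P\[l==k\]/Q=P[l==k]; return Q[np.isfinite(Q[:,0])\&(Q[:,2]>z0-1)\&(Q[:,2]<z1+1)]/; s/^def sel(P,c,rad,z0,z1,mask=None):/def sel(P,c,rad,z0,z1,mask=None,op=2):/; s/np.ones((2,2)/np.ones((op,op)/' seg.py
cat > m1.py <<'E'
from seg import *
def measure(d,imf):
    p=camera_params("top"); P=cloud(d,p); im=imf.astype(int); hsv=cv2.cvtColor(imf,cv2.COLOR_BGR2HSV); sat=hsv[...,1]
    R={}
    plant=sel(P,(435,123),60,50,100); print("plant",circ(plant),plant[:,2].max())
    mouse=sel(P,(606,307),70,18,60); print("mouse",rect(mouse),mouse[:,2].max().round())
    phone=sel(P,(658,16),90,11.5,25); print("phone",rect(phone),np.median(phone[:,2]))
    sau=sel(P,(412,-170),90,10,100); print("saucer+mug",circ(sau))
    mug=sel(P,(412,-170),90,66,90,op=1); 
    best=(0,);rng=np.random.default_rng(0)
    X=mug[:,:2]
    for a in np.arange(390,440,1.):
        for b in np.arange(-210,-120,1.):
            r=np.hypot(X[:,0]-a,X[:,1]-b); n=((r>27)&(r<33)).sum()-2*(r<26).sum()
            if n>best[0]: best=(n,a,b)
    print("mug",best,len(X),np.median(mug[:,2]))
    r=np.hypot(X[:,0]-best[1],X[:,1]-best[2]); k=abs(r-30)<4; A=X[k];hh=A
    x=np.linalg.lstsq(np.c_[2*hh,np.ones(len(hh))],(hh**2).sum(1),rcond=None)[0]; print(" mug lsq",x[:2].round(1),2*np.sqrt(x[2]+x[0]**2+x[1]**2))
    Hd=X[(r>38)]; print(" handle dir",(Hd.mean(0)-x[:2]).round(1) if len(Hd) else None,len(Hd))
    G=np.isfinite(P[...,0])
    near=lambda c,R:G&(np.hypot(P[...,0]-c[0],P[...,1]-c[1])<R)
    Q=P[(hsv[...,0]<14)&(sat>110)&near((412,-170),100)]; print("saucer red",circ(Q),len(Q))
    m=(hsv[...,0]<20)&(sat>90)&near((658,16),80)
    Q=P[m]; Q=Q[Q[:,2]<10]; print("coaster",circ(Q),len(Q),np.median(Q[:,2]))
    Q=P[(hsv[...,0]>100)&(hsv[...,0]<125)&(sat>90)&near((435,123),130)]; Q=Q[Q[:,2]<12]; print("mat blue",rect(Q),np.median(Q[:,2]))
    Q=sel(P,(435,123),130,3.5,12); print("mat h",rect(Q))
    Q=sel(P,(605,300),80,4.5,100); print("charger h",rect(Q))
    Q=P[(im.max(2)<60)&near((600,300),80)]; Q=Q[(Q[:,2]>4)]; print("charger dark",rect(Q),np.median(Q[:,2]))
    Q=sel(P,(607,-308),140,3,30,(hsv[...,0]>45)&(hsv[...,0]<80)&(sat>100)); print("tray",rect(Q))
if __name__=="__main__":
    measure(np.load("pics/top0.npy"),cv2.imread("pics/top0.png"))
E
python3 m1.py
```

```text
plant ('fit', array([433.9, 124.6]), 'D', np.float64(60.2), 'mec', array([434.3, 125. ]), 62.2) 89.51493196149272
mouse (array([607.2, 312.3]), array([83.7, 53.1], dtype=float32), 'longdir', 0.578) 49.0
phone (array([655. ,  13.3]), array([128.1,  62.3], dtype=float32), 'longdir', 3.035) 18.969565764622075
saucer+mug ('fit', array([ 424. , -159.5]), 'D', np.float64(104.7), 'mec', array([ 420.6, -157.4]), 116.6)
mug (np.int64(127), np.float64(410.0), np.float64(-158.0)) 143 73.21244187429693
 mug lsq [ 410.6 -158. ] 60.136804541643976
 handle dir [32.3 31.9] 9
saucer red ('fit', array([ 412.9, -161.7]), 'D', np.float64(126.8), 'mec', array([ 413. , -162.5]), 130.9) 954
coaster ('fit', array([657.8,  17.4]), 'D', np.float64(97.8), 'mec', array([657.9,  16.7]), 100.0) 211 6.276080725179781
mat blue (array([431. , 124.9]), array([153. , 122.2], dtype=float32), 'longdir', 1.452) 6.816195727097465
mat h (array([428.3, 123.2]), array([157.3, 130.6], dtype=float32), 'longdir', 1.449)
charger h (array([602.4, 309.1]), array([101.6,  98.8], dtype=float32), 'longdir', 0.118)
charger dark (array([603.2, 310.6]), array([98.2, 96.7], dtype=float32), 'longdir', 0.123) 8.754671745392102
tray (array([ 605.6, -311.1]), array([186.2, 138.6], dtype=float32), 'longdir', 1.603)
```

```bash
cat > go.py <<'E'
import sys
from h import *
# usage go.py x y z [yaw]
s=state(); a=list(map(float,sys.argv[1:])); R=s['tool_rot']
yaw=np.arctan2(R[1,0],R[0,0])
print("t",round(s['time'],2),"tcp",s['tcp_pos'].round(1),"yaw",round(yaw,3),"tilt",np.round(R[2,:],3),"gap",round(s['finger_gap'],1),"F",s['force'].round(1),"j",np.round(s['joint_positions'],2))
if len(a)>=3:
    sh=shift(a[:3]); print("shift m",sh.round(4),"dist",round(float(np.linalg.norm(sh)),3))
    if len(a)>3: print("turn",round((yaw-a[3]+np.pi)%(2*np.pi)-np.pi,3))
E
python3 go.py 500 -300 240 -0.97
```

```text
t 0.65 tcp [ 208.6 -615.6  214.6] yaw -1.244 tilt [ 0. -1. -0.] gap 91.8 F [0.4 0.6 0.3] j [ 1.2   0.47 -0.01  1.6   0.01  1.07 -0.06]
shift m [-0.2054 -0.0254  0.3772] dist 0.43
turn -0.274
```

arm_command(moves=[[-0.01,-0.005,0.02,0,0],[-0.03,-0.015,0.06,-0.05,0],[-0.06,-0.025,0.11,-0.1,0],[-0.08,-0.025,0.155,-0.15,0],[-0.11,-0.025,0.205,-0.2,0],[-0.135,-0.025,0.25,-0.25,0],[-0.16,-0.025,0.295,-0.27,0],[-0.185,-0.025,0.34,-0.27,0],[-0.2,-0.025,0.37,-0.27,0],[-0.205,-0.025,0.377,-0.274,0]])

```text
time: 1.65
tcp_pos: [504.1, -294.4, 239.9]
tool_rot: [[0.573, 0.003, 0.82], [-0.82, 0.002, 0.573], [-0.0, -1.0, 0.003]]
force: [0.2, 1.1, -0.9]
finger_gap: 91.6
```

```bash
python3 go.py 434 124.5 150 -0.97
```

```text
t 1.65 tcp [ 504.1 -294.4  239.9] yaw -0.961 tilt [-0.    -1.     0.003] gap 91.6 F [ 0.2  1.1 -0.9] j [ 0.66  0.35 -0.24  1.73  0.09  1.07 -0.57]
shift m [-0.3836  0.0907  0.1821] dist 0.434
turn 0.009
```

arm_command(moves=[[-0.02,0.005,0.01,0,0],[-0.06,0.015,0.03,0,0],[-0.105,0.025,0.05,0,0],[-0.15,0.035,0.07,0,0],[-0.195,0.045,0.095,0,0],[-0.24,0.06,0.115,0,0],[-0.285,0.07,0.135,0,0],[-0.325,0.08,0.155,0,0],[-0.36,0.09,0.17,0,0],[-0.38,0.09,0.18,0,0]])

```text
time: 2.65
tcp_pos: [431.9, 117.0, 148.8]
tool_rot: [[0.568, -0.002, 0.823], [-0.823, -0.0, 0.568], [-0.001, -1.0, -0.001]]
force: [0.3, -0.5, 0.3]
finger_gap: 92.0
```

```bash
python3 - <<'E'
from h import *
print(state()['tcp_pos'].round(1))
p=camera_params("wrist"); im,d=snapshot("wrist"); cv2.imwrite("pics/w1.png",im[:,:,::-1]); np.save("pics/w1.npy",d)
print(state()['tcp_pos'].round(1), camera_params("wrist")['xyz'],p['xyz'])
E
python3 go.py 434 124.5 40 -0.97
```

```text
[431.9 117.  148.8]
[432.2 119.9 149.4] [491.40915085 160.39664902 320.10245952] [491.49300155 157.67775416 319.24949724]
t 2.7 tcp [432.2 119.9 149.4] yaw -0.964 tilt [-0.002 -1.     0.001] gap 91.9 F [-0.3  3.3  0.2] j [ 0.08  0.26 -0.48  2.11  0.16  0.8  -1.46]
shift m [-0.0026  0.1094  0.0041] dist 0.11
turn 0.006
```

View pics/w1.png

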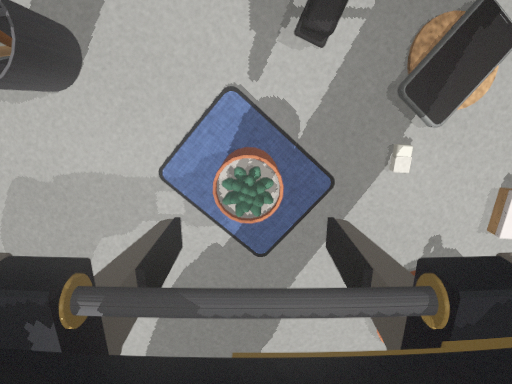

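```bash
python3 - <<'E'
from seg import *
s=state()['tcp_pos'];p=camera_params("wrist"); im,d=snapshot("wrist"); P=cloud(d,p)
Q=sel(P,(434,124),60,55,78); print(s.round(1),circ(Q),np.median(Q[:,2]))
Q=sel(P,(434,124),60,30,100); print(circ(Q))
hsv=cv2.cvtColor(im,cv2.COLOR_RGB2HSV)
m=np.isfinite(P[...,0])&(P[...,2]<12)&(P[...,2]>2)&(hsv[...,0]>100)&(hsv[...,0]<125)&(hsv[...,1]>90)&(np.hypot(P[...,0]-435,P[...,1]-123)<130)
print("mat",rect(P[m]))
E
python3 go.py 434 124.5 40 -0.97
```

```text
[432.2 119.9 149.4] ('fit', array([433.3, 124.5]), 'D', np.float64(63.0), 'mec', array([433.1, 124.8]), 63.9) 67.36469397745998
('fit', array([433.4, 124.6]), 'D', np.float64(63.1), 'mec', array([433.1, 124.8]), 63.9)
mat (array([429.1, 125.1]), array([151.5, 121.8], dtype=float32), 'longdir', 1.449)
t 2.75 tcp [433.  117.5 149.6] yaw -0.965 tilt [-0.001 -1.     0.001] gap 91.9 F [ 0.9 -0.  -0.5] j [ 0.08  0.26 -0.47  2.11  0.16  0.8  -1.46]
shift m [-0.0051  0.1096  0.0048] dist 0.11
turn 0.005
```

arm_command(moves=[[-0.006,0.0,0.005,0,0],[-0.006,0.02,0.005,0,0],[-0.006,0.05,0.005,0,0],[-0.006,0.05,0.005,0,0],[-0.006,0.05,0.005,0,0]])

```text
time: 3.25
tcp_pos: [434.6, 121.7, 99.8]
tool_rot: [[0.564, -0.001, 0.826], [-0.826, -0.0, 0.564], [-0.0, -1.0, -0.001]]
force: [0.4, -0.0, 0.7]
finger_gap: 91.9
```

```bash
python3 go.py 433.5 124.5 28 -0.97;python3 - <<'E'
from h import *
for i in range(6):
    p=camera_params("wrist"); im,d=snapshot("wrist"); s=state(); print(s['tcp_pos'].round(1),p['xyz'].round(1))
cv2.imwrite("pics/w2.png",im[:,:,::-1])
E
```

```text
t 3.25 tcp [434.6 121.7  99.8] yaw -0.972 tilt [-0.    -1.    -0.001] gap 91.9 F [ 0.4 -0.   0.7] j [ 0.04  0.35 -0.44  2.14  0.24  0.69 -1.54]
shift m [-0.0029  0.0718  0.0008] dist 0.072
turn -0.002
[435.1 122.  100.4] [494.2 162.1 270.3]
[435.4 122.3 100.7] [494.4 162.4 271.1]
[435.4 122.4 100.8] [494.5 162.6 271.4]
[435.3 122.5 100.8] [494.5 162.7 271.6]
[435.2 122.5 100.6] [494.4 162.8 271.5]
[435.  122.5 100.5] [494.2 162.9 271.4]
```

View pics/w2.png

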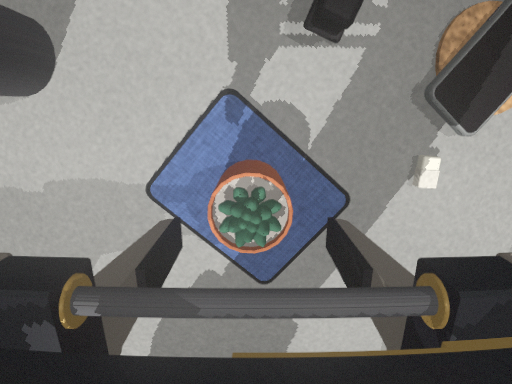

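arm_command(moves=[[-0.002,0.02,0,0,0],[-0.002,0.045,0,0,0],[-0.002,0.065,0,0,0],[-0.002,0.072,0,0,0],[-0.002,0.072,0,0,0],[-0.002,0.072,0,0,0.5],[-0.002,0.072,0,0,1],[-0.002,0.072,0,0,1],[-0.002,0.072,0,0,1],[-0.002,0.072,0,0,1]], grip_force=20)

```text
time: 4.55
tcp_pos: [433.6, 124.3, 28.2]
tool_rot: [[0.565, 0.001, 0.825], [-0.825, 0.0, 0.565], [0.001, -1.0, 0.001]]
force: [-1.9, -0.9, 5.9]
finger_gap: 63.3
```

```bash
python3 go.py 605 -311 250 -0.97
```

```text
t 4.55 tcp [433.6 124.3  28.2] yaw -0.97 tilt [ 0.001 -1.     0.001] gap 63.3 F [-1.9 -0.9  5.9] j [-0.04  0.49 -0.37  2.18  0.34  0.53 -1.64]
shift m [ 0.4561 -0.2217 -0.1044] dist 0.518
turn -0.0
```

arm_command(moves=[[0,-0.005,0,0,1],[0,-0.02,0,0,1],[0,-0.045,0,0,1],[0,-0.08,0,0,1],[0.01,-0.115,0,0,1],[0.03,-0.14,-0.005,0,1],[0.06,-0.16,-0.015,0,1],[0.095,-0.17,-0.02,0,1],[0.13,-0.17,-0.03,0,1],[0.165,-0.17,-0.04,0,1]])

```text
time: 5.55
tcp_pos: [493.3, -36.0, 197.9]
tool_rot: [[0.565, -0.0, 0.825], [-0.825, -0.0, 0.565], [0.0, -1.0, -0.0]]
force: [1.8, 0.7, -3.5]
finger_gap: 63.8
```

arm_command(moves=[[0.035,0,-0.005,0,1],[0.07,0,-0.015,0,1],[0.105,0,-0.025,0,1],[0.14,0,-0.03,0,1],[0.175,0,-0.04,0,1],[0.21,0,-0.05,0,1],[0.245,0,-0.055,0,1],[0.27,0,-0.06,0,1],[0.285,0,-0.065,0,1],[0.291,0,-0.065,0,1]])

```text
time: 6.55
tcp_pos: [603.3, -313.0, 196.5]
tool_rot: [[0.563, -0.002, 0.826], [-0.826, 0.0, 0.563], [-0.001, -1.0, -0.002]]
force: [-0.3, 0.9, -4.0]
finger_gap: 63.2
```

```bash
python3 go.py 605 -311 40 -0.97;python3 - <<'E'
from h import *
for i in range(2): im,d=snapshot("wrist")
cv2.imwrite("pics/w3.png",im[:,:,::-1])
E
python3 go.py 605 -311 30 -0.97
```

```text
t 6.55 tcp [ 603.3 -313.   196.5] yaw -0.972 tilt [-0.001 -1.    -0.002] gap 63.2 F [-0.3  0.9 -4. ] j [ 0.61  0.56 -0.26  1.52  0.15  1.08 -0.66]
shift m [-0.0005  0.1565  0.0028] dist 0.157
turn -0.002
t 6.65 tcp [ 604.  -310.9  197. ] yaw -0.97 tilt [-0.001 -1.    -0.   ] gap 63.6 F [-0.3  0.4 -2.7] j [ 0.61  0.55 -0.26  1.52  0.15  1.08 -0.66]
shift m [0.0009 0.167  0.0008] dist 0.167
turn -0.0
```

View pics/w3.png

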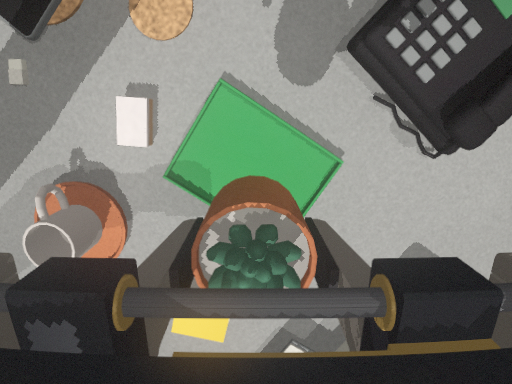

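arm_command(moves=[[0,0.015,0,0,1],[0,0.045,0,0,1],[0,0.08,0,0,1],[0,0.115,0,0,1],[0,0.14,0,0,1],[0,0.155,0,0,1],[0,0.163,0,0,1],[0,0.167,0,0,1],[0,0.169,0,0,1],[0,0.17,0,0,1]])

```text
time: 7.65
tcp_pos: [605.1, -311.7, 28.7]
tool_rot: [[0.565, 0.002, 0.825], [-0.825, -0.001, 0.565], [0.002, -1.0, 0.001]]
force: [0.3, 0.1, -2.5]
finger_gap: 63.6
```

arm_command(moves=[[0,0.0005,0,0,1],[0,0.001,0,0,1],[0,0.001,0,0,1]])

```text
time: 7.95
tcp_pos: [604.5, -311.5, 27.0]
tool_rot: [[0.565, 0.001, 0.825], [-0.825, -0.0, 0.565], [0.001, -1.0, 0.0]]
force: [-0.5, 0.2, -2.8]
finger_gap: 63.3
```

arm_command(moves=[[0,0.0005,0,0,1],[0,0.001,0,0,1],[0,0.0015,0,0,1],[0,0.0015,0,0,1]])

```text
time: 8.35
tcp_pos: [604.4, -311.5, 26.3]
tool_rot: [[0.565, 0.0, 0.825], [-0.825, -0.0, 0.565], [0.0, -1.0, -0.0]]
force: [-3.5, 1.1, 6.6]
finger_gap: 63.6
```

Contact. Release and rise.

arm_command(moves=[[0,0,0,0,0.5],[0,0,0,0,0],[0,0,0,0,0],[0,0,0,0,0],[0,-0.01,0,0,0],[0,-0.04,0,0,0],[0,-0.08,0,0,0],[0,-0.125,0,0,0],[0,-0.15,0,0,0],[0,-0.15,0,0,0]])

```text
time: 9.35
tcp_pos: [607.2, -312.4, 181.1]
tool_rot: [[0.565, 0.009, 0.825], [-0.825, -0.004, 0.565], [0.008, -1.0, 0.005]]
force: [0.9, 0.2, 0.7]
finger_gap: 91.7
```

```bash
python3 - <<'E'
from h import *
im,d=snapshot("top"); cv2.imwrite("pics/t1.png",im[:,:,::-1]); np.save("pics/t1.npy",d)
E
python3 go.py 606 311 170 -0.97
```

```text
t 9.4 tcp [ 605.6 -311.9  178.2] yaw -0.97 tilt [ 0.005 -1.     0.002] gap 92.3 F [ 0.8 -0.1 -0.3] j [ 0.61  0.57 -0.26  1.54  0.16  1.04 -0.67]
shift m [-0.5137  0.0067  0.3524] dist 0.623
turn -0.0
```

View pics/t1.png

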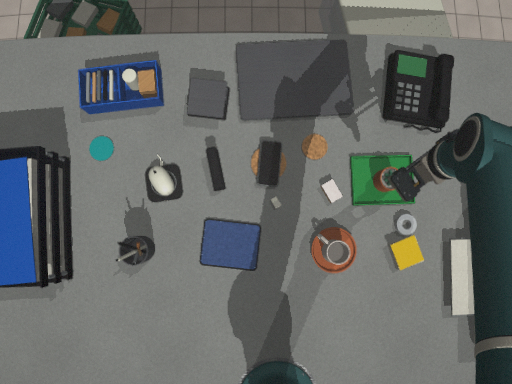

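arm_command(moves=[[-0.02,0,0.015,0,0],[-0.055,0,0.04,0,0],[-0.095,0,0.065,0,0],[-0.13,0,0.09,0,0],[-0.17,0,0.115,0,0],[-0.205,0,0.14,0,0],[-0.245,0,0.165,0,0],[-0.28,0,0.19,0,0],[-0.32,0,0.22,0,0],[-0.355,0,0.245,0,0]])

```text
time: 10.4
tcp_pos: [604.6, 122.4, 173.7]
tool_rot: [[0.566, -0.002, 0.824], [-0.824, 0.0, 0.566], [-0.001, -1.0, -0.002]]
force: [0.7, 0.2, -0.1]
finger_gap: 92.0
```

arm_command(moves=[[-0.04,0,0.025,0,0],[-0.075,0,0.05,0,0],[-0.11,0,0.075,0,0],[-0.14,0,0.095,0,0],[-0.155,0,0.105,0,0],[-0.159,0,0.107,0,0],[-0.159,0,0.107,0,0],[-0.159,0,0.107,0,0]])

```text
time: 11.2
tcp_pos: [604.9, 308.7, 174.6]
tool_rot: [[0.563, -0.0, 0.827], [-0.827, -0.002, 0.563], [0.002, -1.0, -0.001]]
force: [0.2, 0.0, 0.2]
finger_gap: 92.1
```

```bash
python3 - <<'E'
from seg import *
p=camera_params("wrist"); im,d=snapshot("wrist"); cv2.imwrite("pics/w4.png",im[:,:,::-1]); np.save("pics/w4.npy",d); P=cloud(d,p)
p2=camera_params("wrist"); print(p['xyz']-p2['xyz'])
for z in (14,20,28): print(z,rect(sel(P,(606,311),70,z,60)))
Q=sel(P,(606,311),70,14,60); C=Q[:,:2]-Q[:,:2].mean(0); w,v=np.linalg.eigh(C.T@C); print(Q[:,:2].mean(0),v[:,1],np.arctan2(v[1,1],v[0,1]))
print("charger",rect(sel(P,(603,310),80,5,100)))
E
python3 go.py 606 311 40 -0.97
```

```text
[-0.09558117  0.08468382 -0.25379488]
14 (array([606.9, 314. ]), array([86.4, 52.6], dtype=float32), 'longdir', 0.555)
20 (array([606.9, 314. ]), array([86.4, 52.6], dtype=float32), 'longdir', 0.555)
28 (array([607. , 313.7]), array([86.4, 50.5], dtype=float32), 'longdir', 0.576)
[609.72720771 316.12277993] [-0.84199028 -0.5394927 ] -2.571758160411457
charger (array([613.1, 311.9]), array([124.4,  98.4], dtype=float32), 'longdir', 0.142)
t 11.25 tcp [605.  308.8 174.9] yaw -0.973 tilt [ 0.001 -1.    -0.001] gap 91.9 F [ 0.9 -0.7  1. ] j [-0.27  0.59 -0.37  1.54  0.24  1.06 -1.67]
shift m [-0.0015  0.1349  0.0022] dist 0.135
turn -0.003
```

View pics/w4.png

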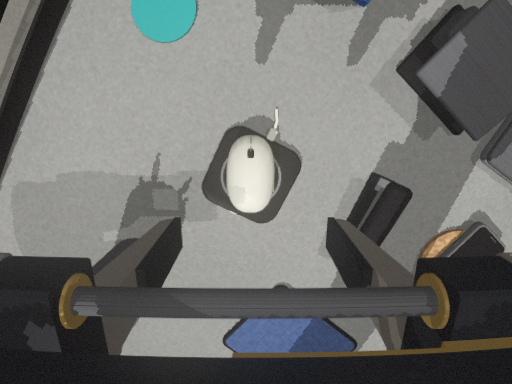

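```bash
python3 go.py 606.5 313 14 -1.0
```

```text
t 11.25 tcp [605.  308.8 174.9] yaw -0.973 tilt [ 0.001 -1.    -0.001] gap 91.9 F [ 0.9 -0.7  1. ] j [-0.27  0.59 -0.37  1.54  0.24  1.06 -1.67]
shift m [-0.0029  0.1609  0.0037] dist 0.161
turn 0.027
```

arm_command(moves=[[-0.003,0.02,0.004,0.03,0],[-0.003,0.055,0.004,0.03,0],[-0.003,0.095,0.004,0.03,0],[-0.003,0.13,0.004,0.03,0],[-0.003,0.15,0.004,0.03,0],[-0.003,0.158,0.004,0.03,0],[-0.003,0.16,0.004,0.03,0],[-0.003,0.16,0.004,0.03,0],[-0.003,0.16,0.004,0.03,0],[-0.003,0.16,0.004,0.03,0]])

```text
time: 12.25
tcp_pos: [606.6, 316.7, 16.6]
tool_rot: [[0.54, 0.002, 0.842], [-0.842, 0.001, 0.54], [0.0, -1.0, 0.002]]
force: [0.7, -0.2, -0.4]
finger_gap: 92.0
```

```bash
python3 go.py 606.5 313 14 -1.0
```

```text
t 12.25 tcp [606.6 316.7  16.6] yaw -1.0 tilt [ 0.    -1.     0.002] gap 92.0 F [ 0.7 -0.2 -0.4] j [-0.32  0.78 -0.31  1.61  0.31  0.8  -1.76]
shift m [ 0.0031  0.0026 -0.0021] dist 0.005
turn -0.0
```

arm_command(moves=[[0.003,0.001,-0.002,0,0],[0.003,0.001,-0.002,0,0.5],[0.003,0.001,-0.002,0,1],[0.003,0.001,-0.002,0,1],[0.003,0.001,-0.002,0,1],[0.003,0.001,-0.002,0,1],[0.003,0.001,-0.002,0,1]], grip_force=15)

```text
time: 12.95
tcp_pos: [605.6, 312.9, 14.0]
tool_rot: [[0.54, -0.0, 0.841], [-0.841, 0.0, 0.54], [-0.0, -1.0, -0.0]]
force: [-0.5, 0.8, -0.8]
finger_gap: 54.2
```

```bash
python3 go.py 430 124.7 150 -1.0
```

```text
t 12.95 tcp [605.6 312.9  14. ] yaw -1.0 tilt [-0. -1. -0.] gap 54.2 F [-0.5  0.8 -0.8] j [-0.31  0.78 -0.31  1.61  0.31  0.8  -1.76]
shift m [ 0.0635 -0.136  -0.2495] dist 0.291
turn 0.0
```

arm_command(moves=[[0,-0.01,0,0,1],[0,-0.035,0,0,1],[0,-0.07,-0.01,0,1],[0.01,-0.1,-0.035,0,1],[0.015,-0.12,-0.07,0,1],[0.025,-0.13,-0.11,0,1],[0.04,-0.136,-0.15,0,1],[0.05,-0.136,-0.19,0,1],[0.06,-0.136,-0.225,0,1],[0.063,-0.136,-0.245,0,1]])

```text
time: 13.95
tcp_pos: [431.7, 124.8, 150.6]
tool_rot: [[0.539, -0.0, 0.843], [-0.843, -0.002, 0.539], [0.001, -1.0, -0.001]]
force: [0.0, -0.3, -1.6]
finger_gap: 53.9
```

arm_command(moves=[[0,0,-0.004,0,1],[0,0,-0.004,0,1],[0,0,-0.004,0,1]])

```text
time: 14.25
tcp_pos: [431.4, 126.3, 150.6]
tool_rot: [[0.541, 0.002, 0.841], [-0.841, 0.001, 0.541], [0.0, -1.0, 0.002]]
force: [0.1, -0.2, -0.9]
finger_gap: 53.8
```

```bash
python3 - <<'E'
from seg import *
p=camera_params("wrist"); im,d=snapshot("wrist"); cv2.imwrite("pics/w5.png",im[:,:,::-1]); P=cloud(d,p)
hsv=cv2.cvtColor(im,cv2.COLOR_RGB2HSV)
E
python3 go.py 430 124.7 15 -1.0
```

```text
t 14.3 tcp [431.2 126.4 150.4] yaw -0.999 tilt [-0.    -1.     0.001] gap 53.9 F [-0.1 -0.6 -0.9] j [ 0.01  0.25 -0.41  2.11  0.14  0.8  -1.49]
shift m [ 0.0008  0.1354 -0.0021] dist 0.135
turn 0.001
```

View pics/w5.png

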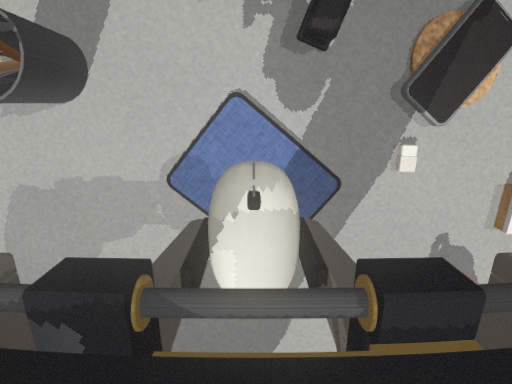

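arm_command(moves=[[0.001,0.015,-0.002,0,1],[0.001,0.045,-0.002,0,1],[0.001,0.08,-0.002,0,1],[0.001,0.11,-0.002,0,1],[0.001,0.125,-0.002,0,1],[0.001,0.131,-0.002,0,1],[0.001,0.134,-0.002,0,1],[0.001,0.136,-0.002,0,1],[0.001,0.137,-0.002,0,1],[0.001,0.137,-0.002,0,1]])

```text
time: 15.3
tcp_pos: [429.6, 123.4, 13.6]
tool_rot: [[0.54, 0.001, 0.842], [-0.842, 0.0, 0.54], [0.0, -1.0, 0.001]]
force: [0.2, 0.3, -0.5]
finger_gap: 54.0
```

arm_command(moves=[[0,0.0005,0,0,1],[0,0.001,0,0,1],[0,0.001,0,0,1]])

```text
time: 15.6
tcp_pos: [429.2, 123.2, 12.2]
tool_rot: [[0.54, 0.0, 0.842], [-0.842, -0.0, 0.54], [0.0, -1.0, 0.0]]
force: [-0.4, -1.7, -0.7]
finger_gap: 53.9
```

arm_command(moves=[[0,0.0005,0,0,1],[0,0.001,0,0,1],[0,0.001,0,0,1]])

```text
time: 15.9
tcp_pos: [429.2, 123.3, 11.9]
tool_rot: [[0.54, 0.0, 0.842], [-0.842, -0.001, 0.54], [0.001, -1.0, 0.0]]
force: [-2.5, -0.9, 11.7]
finger_gap: 53.6
```

Contact. Release, then rise.

arm_command(moves=[[0,-0.0005,0,0,0.5],[0,-0.0005,0,0,0],[0,-0.0005,0,0,0],[0,-0.0005,0,0,0],[0,-0.01,0,0,0],[0,-0.04,0,0,0],[0,-0.08,0,0,0],[0,-0.12,0,0,0],[0,-0.13,0,0,0],[0,-0.13,0,0,0]])

```text
time: 16.9
tcp_pos: [430.3, 123.4, 142.9]
tool_rot: [[0.54, 0.004, 0.842], [-0.842, 0.0, 0.54], [0.002, -1.0, 0.004]]
force: [-0.0, 0.3, 0.0]
finger_gap: 92.1
```

```bash
python3 - <<'E'
from seg import *
p=camera_params("wrist"); im,d=snapshot("wrist"); cv2.imwrite("pics/w6.png",im[:,:,::-1]); P=cloud(d,p)
print("mouse",rect(sel(P,(430,124),70,14,60)))
hsv=cv2.cvtColor(im,cv2.COLOR_RGB2HSV)
m=np.isfinite(P[...,0])&(P[...,2]<12)&(P[...,2]>2)&(hsv[...,0]>100)&(hsv[...,0]<125)&(hsv[...,1]>90)&(np.hypot(P[...,0]-435,P[...,1]-123)<130)
print("mat",rect(P[m]))
print("phone",rect(sel(P,(656,14),90,12,25)))
im,d=snapshot("top");P=cloud(d,camera_params("top"));cv2.imwrite("pics/t2.png",im[:,:,::-1])
print("top charger",rect(sel(P,(603,310),75,4.5,100,op=3)))
print("top mouse",rect(sel(P,(430,124),70,16,60)))
E
python3 go.py 656 14 150 -1.677
```

```text
mouse (array([431.9, 123.8]), array([86.5, 52.8], dtype=float32), 'longdir', 0.527)
mat (array([429.5, 125.3]), array([151.8, 121.6], dtype=float32), 'longdir', 1.453)
phone (array([653.1,  15.1]), array([130.2,  63.3], dtype=float32), 'longdir', 3.028)
top charger (array([603.9, 310.6]), array([101.4, 100.5], dtype=float32), 'longdir', 1.689)
top mouse (array([0., 0.]), array([0., 0.], dtype=float32), 'longdir', 0.0)
t 17.0 tcp [428.4 122.9 140.4] yaw -1.0 tilt [-0.    -1.    -0.001] gap 91.7 F [-0.8 -1.4  0.4] j [ 0.02  0.27 -0.42  2.13  0.16  0.78 -1.5 ]
shift m [ 0.2145 -0.0098  0.1327] dist 0.252
turn 0.677
```

View pics/w6.png

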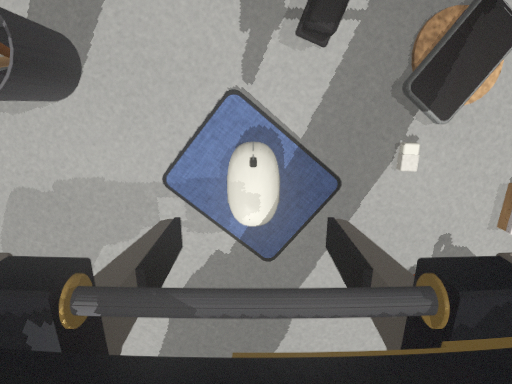

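arm_command(moves=[[0.015,-0.002,0.01,0.08,0],[0.045,-0.005,0.03,0.2,0],[0.08,-0.01,0.05,0.32,0],[0.115,-0.01,0.07,0.44,0],[0.15,-0.01,0.09,0.56,0],[0.18,-0.01,0.11,0.65,0],[0.205,-0.01,0.125,0.68,0],[0.213,-0.01,0.132,0.68,0],[0.213,-0.01,0.132,0.68,0],[0.213,-0.01,0.132,0.68,0]])

```text
time: 18.0
tcp_pos: [653.4, 16.6, 149.6]
tool_rot: [[-0.107, -0.003, 0.994], [-0.994, 0.001, -0.107], [-0.0, -1.0, -0.003]]
force: [0.5, -0.5, -0.9]
finger_gap: 91.9
```

```bash
python3 - <<'E'
from seg import *
p=camera_params("wrist"); im,d=snapshot("wrist"); cv2.imwrite("pics/w7.png",im[:,:,::-1]); P=cloud(d,p)
print("phone",rect(sel(P,(656,14),90,12,25)))
m=sel(P,(656,14),90,12,25); print(np.median(m[:,2]))
hsv=cv2.cvtColor(im,cv2.COLOR_RGB2HSV)
m=np.isfinite(P[...,0])&(P[...,2]<11)&(P[...,2]>3)&(hsv[...,0]<20)&(hsv[...,1]>90)&(np.hypot(P[...,0]-658,P[...,1]-17)<70)
print("coaster",circ(P[m]))
E
python3 go.py 654.5 14.5 10 -1.68
```

```text
phone (array([654.1,  14.5]), array([127.9,  61. ], dtype=float32), 'longdir', 3.037)
18.667973817823224
coaster ('fit', array([656. ,  16.8]), 'D', np.float64(98.1), 'mec', array([656. ,  16.9]), 98.8)
t 18.05 tcp [653.5  16.7 150.2] yaw -1.678 tilt [-0.    -1.    -0.003] gap 92.0 F [-0.3  0.7  0.2] j [ 0.06  0.55 -0.19  1.63  0.12  0.97 -1.85]
shift m [0.0021 0.1402 0.0016] dist 0.14
turn 0.002
```

View pics/w7.png

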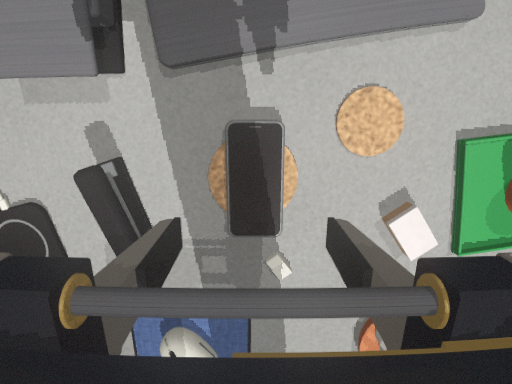

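arm_command(moves=[[0.002,0.015,0.001,0,0],[0.002,0.05,0.001,0,0],[0.002,0.085,0.001,0,0],[0.002,0.115,0.001,0,0],[0.002,0.132,0.001,0,0],[0.002,0.138,0.001,0,0],[0.002,0.14,0.001,0,0],[0.002,0.14,0.001,0,0],[0.002,0.14,0.001,0,0],[0.002,0.14,0.001,0,0]])

```text
time: 19.05
tcp_pos: [656.8, 13.3, 12.4]
tool_rot: [[-0.109, 0.002, 0.994], [-0.994, 0.0, -0.109], [-0.0, -1.0, 0.002]]
force: [0.4, -0.4, 0.6]
finger_gap: 92.1
```

```bash
python3 go.py 654.5 14.5 9.5 -1.68
```

```text
t 19.05 tcp [656.8  13.3  12.4] yaw -1.68 tilt [-0.    -1.     0.002] gap 92.1 F [ 0.4 -0.4  0.6] j [ 0.04  0.73 -0.16  1.69  0.16  0.73 -1.88]
shift m [-0.0009  0.0029 -0.0025] dist 0.004
turn -0.0
```

arm_command(moves=[[0,0.001,-0.001,0,0],[0,0.002,-0.001,0,0],[0,0.002,-0.001,0,0.5],[0,0.002,-0.001,0,1],[0,0.002,-0.001,0,1],[0,0.002,-0.001,0,1],[0,0.002,-0.001,0,1]], grip_force=25)

```text
time: 19.75
tcp_pos: [655.0, 13.6, 9.0]
tool_rot: [[-0.109, 0.0, 0.994], [-0.994, 0.0, -0.109], [-0.0, -1.0, 0.0]]
force: [0.7, 1.6, 0.0]
finger_gap: 61.7
```

```bash
python3 go.py 603.5 310.5 150 -1.68
```

```text
t 19.75 tcp [655.   13.6   9. ] yaw -1.68 tilt [-0. -1.  0.] gap 61.7 F [0.7 1.6 0. ] j [ 0.04  0.73 -0.16  1.69  0.16  0.73 -1.88]
shift m [-0.2896 -0.1409 -0.0836] dist 0.333
turn 0.0
```

arm_command(moves=[[0,-0.005,0,0,1],[0,-0.02,0,0,1],[0,-0.045,0,0,1],[0,-0.075,0,0,1],[0,-0.1,0,0,1],[0,-0.115,0,0,1],[0,-0.12,0,0,1]])

```text
time: 20.45
tcp_pos: [656.1, 13.4, 131.7]
tool_rot: [[-0.109, 0.004, 0.994], [-0.994, -0.0, -0.109], [-0.0, -1.0, 0.004]]
force: [-0.2, -0.1, -1.8]
finger_gap: 61.6
```

```bash
python3 - <<'E'
from h import *
im,d=snapshot("wrist"); cv2.imwrite("pics/w8.png",im[:,:,::-1])
E
python3 go.py 603.5 310.5 130 -1.68
```

```text
t 20.5 tcp [655.7  13.3 131. ] yaw -1.68 tilt [-0.    -1.     0.003] gap 61.6 F [ 0.9  1.1 -1.5] j [ 0.06  0.57 -0.19  1.65  0.13  0.93 -1.85]
shift m [-0.2897  0.0009 -0.0843] dist 0.302
turn -0.0
```

View pics/w8.png

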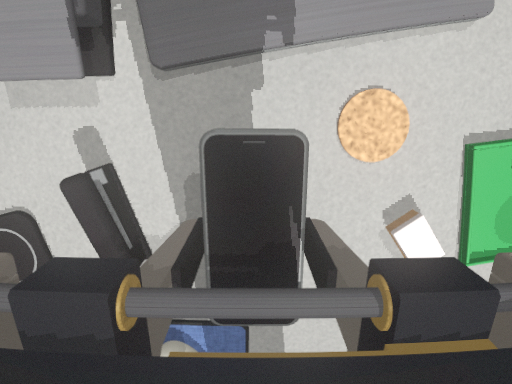

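Phone held level (around 255,220). Carry to the pad.

arm_command(moves=[[-0.015,0,-0.005,0,1],[-0.045,0,-0.015,0,1],[-0.08,0,-0.025,0,1],[-0.12,0,-0.035,0,1],[-0.16,0,-0.045,0,1],[-0.2,0,-0.058,0,1],[-0.235,0,-0.07,0,1],[-0.265,0,-0.08,0,1],[-0.284,0,-0.084,0,1],[-0.29,0,-0.084,0,1]])

```text
time: 21.5
tcp_pos: [600.9, 314.2, 127.7]
tool_rot: [[-0.105, -0.002, 0.995], [-0.995, 0.0, -0.105], [-0.0, -1.0, -0.003]]
force: [-0.3, -0.2, -2.2]
finger_gap: 61.5
```

arm_command(moves=[[0,0.02,0,0,1],[0,0.05,0,0,1],[0,0.05,0,0,1],[0,0.05,0,0,1]])

```text
time: 21.9
tcp_pos: [603.3, 309.1, 78.4]
tool_rot: [[-0.111, -0.001, 0.994], [-0.994, -0.002, -0.111], [0.002, -1.0, -0.001]]
force: [0.5, -0.1, -1.3]
finger_gap: 61.5
```

```bash
python3 - <<'E'
from h import *
im,d=snapshot("wrist"); cv2.imwrite("pics/w9.png",im[:,:,::-1])
E
python3 go.py 603.5 310.5 12 -1.68
```

```text
t 21.95 tcp [604.1 310.   79.7] yaw -1.682 tilt [ 0.    -1.     0.001] gap 61.5 F [ 0.6 -0.1 -1. ] j [-0.38  0.67 -0.21  1.61  0.17  0.88 -2.33]
shift m [-0.0005  0.0677 -0.0007] dist 0.068
turn -0.002
```

View pics/w9.png

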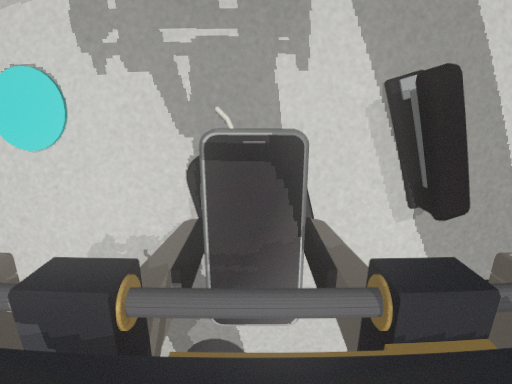

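arm_command(moves=[[0,0.015,0,0,1],[0,0.035,0,0,1],[0,0.05,0,0,1],[0,0.06,0,0,1],[0,0.064,0,0,1],[0,0.066,0,0,1],[0,0.067,0,0,1],[0,0.0675,0,0,1],[0,0.0675,0,0,1]])

```text
time: 22.85
tcp_pos: [603.5, 311.0, 12.1]
tool_rot: [[-0.109, 0.001, 0.994], [-0.994, 0.0, -0.109], [-0.001, -1.0, 0.001]]
force: [-0.2, 0.1, -2.6]
finger_gap: 61.7
```

arm_command(moves=[[0,0.0005,0,0,1],[0,0.001,0,0,1],[0,0.001,0,0,1]])

```text
time: 23.15
tcp_pos: [603.3, 310.9, 11.1]
tool_rot: [[-0.109, 0.0, 0.994], [-0.994, 0.0, -0.109], [-0.0, -1.0, 0.0]]
force: [-0.3, 0.1, 0.8]
finger_gap: 61.5
```

arm_command(moves=[[0,0.0005,0,0,1],[0,0.0005,0,0,1],[0,0.0005,0,0,1]])

```text
time: 23.45
tcp_pos: [603.3, 310.9, 11.0]
tool_rot: [[-0.109, 0.0, 0.994], [-0.994, 0.0, -0.109], [-0.0, -1.0, 0.0]]
force: [-2.1, -2.3, 5.2]
finger_gap: 61.7
```

Contact. Release and rise.

arm_command(moves=[[0,0,0,0,0.5],[0,0,0,0,0],[0,0,0,0,0],[0,0,0,0,0],[0,-0.01,0,0,0],[0,-0.04,0,0,0],[0,-0.08,0,0,0],[0,-0.12,0,0,0],[0,-0.15,0,0,0],[0,-0.15,0,0,0]])

```text
time: 24.45
tcp_pos: [606.0, 312.6, 166.5]
tool_rot: [[-0.109, 0.009, 0.994], [-0.994, 0.005, -0.109], [-0.006, -1.0, 0.008]]
force: [0.5, -0.5, 0.7]
finger_gap: 91.8
```

```bash
python3 - <<'E'
from seg import *
p=camera_params("wrist"); im,d=snapshot("wrist"); cv2.imwrite("pics/w10.png",im[:,:,::-1]); P=cloud(d,p)
m=sel(P,(603,310),90,14,30);print("phone",rect(m),np.median(m[:,2]))
E
python3 go.py 411 -158 200 -0.8
```

```text
phone (array([601.7, 310.2]), array([127.8,  61.3], dtype=float32), 'longdir', 3.032) 20.676788530057706
t 24.5 tcp [604.6 311.7 163.5] yaw -1.68 tilt [-0.003 -1.     0.005] gap 92.2 F [-0.7 -1.5 -0.7] j [-0.37  0.58 -0.22  1.56  0.14  1.01 -2.32]
shift m [ 0.4879 -0.0387 -0.141 ] dist 0.509
turn -0.88
```

View pics/w10.png

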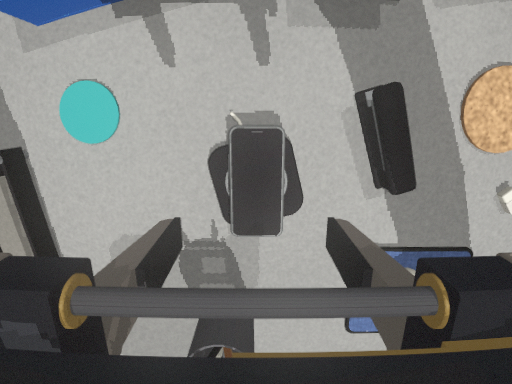

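arm_command(moves=[[0.02,-0.003,-0.005,-0.05,0],[0.055,-0.01,-0.015,-0.15,0],[0.1,-0.015,-0.03,-0.25,0],[0.145,-0.02,-0.04,-0.35,0],[0.19,-0.025,-0.055,-0.45,0],[0.235,-0.03,-0.068,-0.55,0],[0.28,-0.035,-0.08,-0.65,0],[0.325,-0.039,-0.094,-0.75,0],[0.37,-0.039,-0.107,-0.85,0],[0.41,-0.039,-0.118,-0.88,0]])

```text
time: 25.5
tcp_pos: [439.0, -85.9, 198.3]
tool_rot: [[0.698, -0.002, 0.716], [-0.716, -0.0, 0.698], [-0.001, -1.0, -0.001]]
force: [0.9, -0.9, 0.5]
finger_gap: 91.5
```

```bash
python3 go.py 411 -158 200 -0.8
```

```text
t 25.5 tcp [439.  -85.9 198.3] yaw -0.798 tilt [-0.001 -1.    -0.001] gap 91.5 F [ 0.9 -0.9  0.5] j [ 0.4   0.17 -0.31  2.08  0.06  0.91 -0.74]
shift m [ 0.0321 -0.0016 -0.0704] dist 0.077
turn 0.002
```

arm_command(moves=[[0.012,0,-0.027,0,0],[0.023,0,-0.05,0,0],[0.03,0,-0.066,0,0],[0.032,0,-0.07,0,0],[0.032,0,-0.07,0,0],[0.032,0,-0.07,0,0]])

```text
time: 26.1
tcp_pos: [413.3, -154.5, 198.7]
tool_rot: [[0.698, -0.001, 0.716], [-0.716, 0.001, 0.698], [-0.001, -1.0, 0.0]]
force: [0.6, 0.5, 0.3]
finger_gap: 92.0
```

```bash
cat > mug.py <<'E'
from seg import *
import sys
p=camera_params("wrist"); im,d=snapshot("wrist"); cv2.imwrite(sys.argv[1],im[:,:,::-1]); P=cloud(d,p)
c=np.array(list(map(float,sys.argv[2:4]))); z0,z1=map(float,sys.argv[4:6])
mug=sel(P,c,60,z0,z1,op=1); X=mug[:,:2]
best=(-999,)
for a in np.arange(c[0]-25,c[0]+25,1.):
    for b in np.arange(c[1]-25,c[1]+25,1.):
        r=np.hypot(X[:,0]-a,X[:,1]-b); n=((r>28)&(r<33)).sum()-2*(r<26).sum()
        if n>best[0]: best=(n,a,b)
r=np.hypot(X[:,0]-best[1],X[:,1]-best[2]); A=X[abs(r-30.5)<4]
x=np.linalg.lstsq(np.c_[2*A,np.ones(len(A))],(A**2).sum(1),rcond=None)[0]
print("mug",best,len(X),np.median(mug[:,2]),x[:2].round(1),2*np.sqrt(x[2]+x[0]**2+x[1]**2))
Q=sel(P,c,75,25,85,op=1)[:,:2]-x[:2]; rr=np.hypot(*Q.T); H=Q[(rr>42)]
print("handle",len(H),H.mean(0).round(1) if len(H) else 0,np.arctan2(*np.median(H,0)[::-1]) if len(H) else 0)
hsv=cv2.cvtColor(im,cv2.COLOR_RGB2HSV); m=np.isfinite(P[...,0])&(hsv[...,0]<14)&(hsv[...,1]>110)&(np.hypot(P[...,0]-c[0],P[...,1]-c[1])<80)
if m.sum()>50:
  print("red circ",circ(P[m]))
E
python3 mug.py pics/w11.png 411 -158 64 84; python3 go.py 411 -158 40 -0.8
```

```text
mug (np.int64(789), np.float64(409.0), np.float64(-158.0)) 990 73.51972539984266 [ 409.6 -158. ] 59.792734371886894
handle 229 [38.3 38.3] 0.7889149965897535
red circ ('fit', array([ 411.6, -161. ]), 'D', np.float64(125.4), 'mec', array([ 411.5, -161. ]), 126.5)
t 26.15 tcp [ 413.5 -154.4  198.8] yaw -0.798 tilt [-0.001 -1.     0.   ] gap 92.0 F [ 0.   0.2 -0.2] j [ 0.51  0.15 -0.25  2.09  0.05  0.91 -0.56]
shift m [ 0.0009  0.1588 -0.0043] dist 0.159
turn 0.002
```

View pics/w11.png

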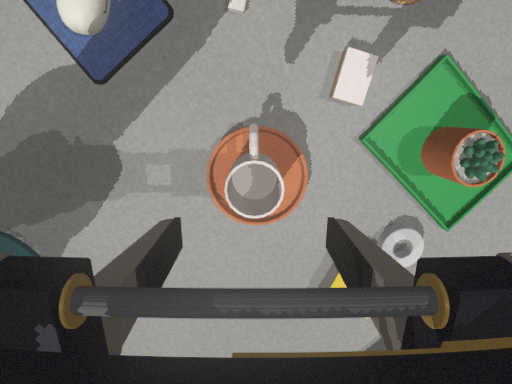

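```bash
python3 go.py 410 -158 30 -0.79
```

```text
t 26.15 tcp [ 413.5 -154.4  198.8] yaw -0.798 tilt [-0.001 -1.     0.   ] gap 92.0 F [ 0.   0.2 -0.2] j [ 0.51  0.15 -0.25  2.09  0.05  0.91 -0.56]
shift m [ 0.0002  0.1688 -0.005 ] dist 0.169
turn -0.008
```

arm_command(moves=[[0,0.015,-0.005,0,0],[0,0.05,-0.005,0,0],[0,0.09,-0.005,0,0],[0,0.125,-0.005,0,0],[0,0.15,-0.005,0,0],[0,0.163,-0.005,0,0],[0,0.168,-0.005,0,0],[0,0.168,-0.005,0,0],[0,0.168,-0.005,0,0],[0,0.168,-0.005,0,0]])

```text
time: 27.15
tcp_pos: [410.4, -159.1, 31.9]
tool_rot: [[0.697, 0.002, 0.717], [-0.717, -0.001, 0.697], [0.002, -1.0, 0.001]]
force: [0.6, -0.1, 0.5]
finger_gap: 92.2
```

```bash
python3 go.py 410 -158 30 -0.79
```

```text
t 27.15 tcp [ 410.4 -159.1   31.9] yaw -0.8 tilt [ 0.002 -1.     0.001] gap 92.2 F [ 0.6 -0.1  0.5] j [ 0.46  0.44 -0.19  2.21  0.17  0.5  -0.67]
shift m [-0.0011  0.0019  0.0005] dist 0.002
turn -0.01
```

arm_command(moves=[[0,0,0,0,0.3],[0,0,0,0,0.7],[0,0,0,0,1],[0,0,0,0,1],[0,0,0,0,1],[0,0,0,0,1]], grip_force=20)

```text
time: 27.75
tcp_pos: [409.6, -159.1, 31.2]
tool_rot: [[0.697, -0.0, 0.717], [-0.717, -0.0, 0.697], [0.0, -1.0, -0.0]]
force: [-1.6, -0.4, 4.4]
finger_gap: 62.5
```

arm_command(moves=[[0,-0.005,0,0,1],[0,-0.02,0,0,1],[0,-0.045,0,0,1],[0,-0.08,0,0,1],[0,-0.115,0,0,1],[0,-0.14,0,0,1],[0,-0.15,0,0,1],[0,-0.15,0,0,1]])

```text
time: 28.55
tcp_pos: [410.0, -159.3, 181.9]
tool_rot: [[0.697, 0.002, 0.718], [-0.718, -0.001, 0.697], [0.002, -1.0, 0.001]]
force: [0.4, 0.3, -2.2]
finger_gap: 62.5
```

```bash
python3 - <<'E'
from h import *
im,d=snapshot("wrist"); cv2.imwrite("pics/w12.png",im[:,:,::-1])
E
python3 go.py 657 17 180 -0.8
```

```text
t 28.6 tcp [ 409.2 -159.1  180.6] yaw -0.8 tilt [-0. -1. -0.] gap 62.4 F [-0.8 -0.3 -2.9] j [ 0.53  0.17 -0.26  2.12  0.06  0.86 -0.56]
shift m [0.0463 0.0005 0.3005] dist 0.304
turn -0.0
```

View pics/w12.png

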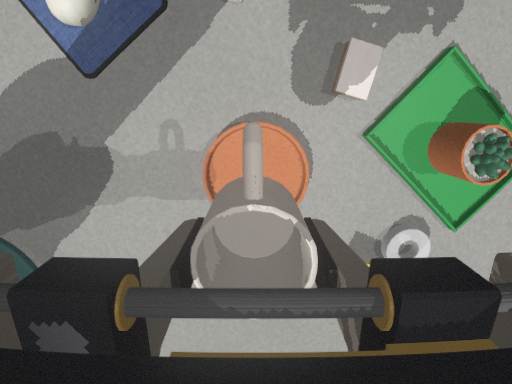

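arm_command(moves=[[0.003,0,0.015,0,1],[0.008,0,0.045,0,1],[0.014,0,0.085,0,1],[0.02,0,0.125,0,1],[0.026,0,0.165,0,1],[0.032,0,0.205,0,1],[0.037,0,0.24,0,1],[0.042,0,0.27,0,1],[0.045,0,0.293,0,1],[0.046,0,0.3,0,1]])

```text
time: 29.6
tcp_pos: [656.9, 19.5, 177.7]
tool_rot: [[0.699, -0.004, 0.715], [-0.715, 0.001, 0.699], [-0.004, -1.0, -0.002]]
force: [0.5, -0.3, -2.1]
finger_gap: 62.1
```

arm_command(moves=[[0,0.015,0,0,1],[0,0.05,0,0,1],[0,0.085,0,0,1],[0,0.1,0,0,1],[0,0.1,0,0,1],[0,0.1,0,0,1]])

```text
time: 30.2
tcp_pos: [657.0, 16.4, 81.5]
tool_rot: [[0.696, 0.0, 0.718], [-0.718, -0.0, 0.696], [0.0, -1.0, 0.0]]
force: [0.1, 0.3, -1.6]
finger_gap: 62.1
```

```bash
python3 - <<'E'
from seg import *
im,d=snapshot("wrist"); cv2.imwrite("pics/w13.png",im[:,:,::-1])
E
python3 go.py 657 17 30 -0.8
```

```text
t 30.25 tcp [657.8  16.7  82.5] yaw -0.801 tilt [ 0.002 -1.     0.002] gap 62.0 F [ 0.7  0.5 -2.1] j [ 0.12  0.65 -0.27  1.66  0.22  0.86 -1.05]
shift m [-0.0009  0.0525 -0.0004] dist 0.053
turn -0.001
```

View pics/w13.png

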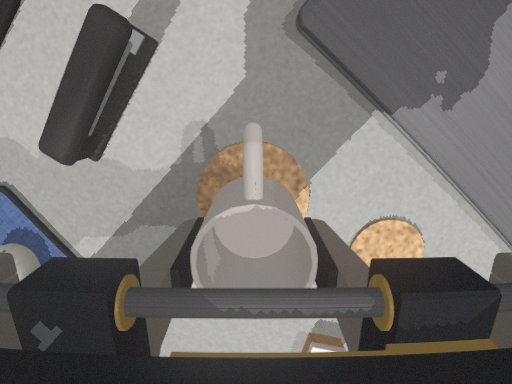

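arm_command(moves=[[0,0.01,0,0,1],[0,0.027,0,0,1],[0,0.04,0,0,1],[0,0.046,0,0,1],[0,0.049,0,0,1],[0,0.05,0,0,1],[0,0.05,0,0,1],[0,0.05,0,0,1]])

```text
time: 31.05
tcp_pos: [657.3, 17.0, 31.6]
tool_rot: [[0.697, 0.001, 0.717], [-0.717, 0.0, 0.697], [0.001, -1.0, 0.001]]
force: [-0.3, -0.4, -3.0]
finger_gap: 62.8
```

arm_command(moves=[[0,0.0005,0,0,1],[0,0.001,0,0,1],[0,0.001,0,0,1]])

```text
time: 31.35
tcp_pos: [656.9, 16.9, 30.2]
tool_rot: [[0.697, 0.0, 0.717], [-0.717, -0.0, 0.697], [0.0, -1.0, 0.0]]
force: [-0.0, -0.7, -2.4]
finger_gap: 62.2
```

arm_command(moves=[[0,0.0005,0,0,1],[0,0.001,0,0,1],[0,0.001,0,0,1]])

```text
time: 31.65
tcp_pos: [656.9, 16.9, 29.3]
tool_rot: [[0.697, 0.0, 0.717], [-0.717, -0.0, 0.697], [0.0, -1.0, 0.0]]
force: [-0.3, -1.1, -1.2]
finger_gap: 62.3
```

```bash
python3 go.py
```

```text
t 31.65 tcp [656.9  16.9  29.3] yaw -0.8 tilt [ 0. -1.  0.] gap 62.3 F [-0.3 -1.1 -1.2] j [ 0.1   0.72 -0.26  1.68  0.24  0.77 -1.06]
```

arm_command(moves=[[0,0.0004,0,0,1],[0,0.0008,0,0,1],[0,0.0008,0,0,1]])

```text
time: 31.95
tcp_pos: [657.0, 16.9, 29.3]
tool_rot: [[0.697, 0.0, 0.717], [-0.717, -0.0, 0.697], [0.0, -1.0, -0.0]]
force: [-1.9, -0.3, 6.0]
finger_gap: 62.8
```

Contact. Release and rise.

arm_command(moves=[[0,0,0,0,0.5],[0,0,0,0,0],[0,0,0,0,0],[0,0,0,0,0],[0,-0.01,0,0,0],[0,-0.04,0,0,0],[0,-0.08,0,0,0],[0,-0.12,0,0,0],[0,-0.15,0,0,0],[0,-0.15,0,0,0]])

```text
time: 32.95
tcp_pos: [660.1, 17.4, 184.5]
tool_rot: [[0.697, 0.01, 0.717], [-0.717, 0.0, 0.697], [0.007, -1.0, 0.008]]
force: [0.4, 0.5, -0.1]
finger_gap: 91.9
```

```bash
python3 mug.py pics/w14.png 657 17 62 82; python3 go.py 605 -311 190 -0.8
```

```text
mug (np.int64(851), np.float64(657.0), np.float64(17.0)) 1066 71.54420590988533 [657.1  17.7] 59.76534889685219
handle 241 [38.6 38.1] 0.7774603773414142
t 33.0 tcp [658.5  17.1 181.6] yaw -0.8 tilt [ 0.004 -1.     0.004] gap 92.0 F [-1.  -0.5 -0.3] j [ 0.14  0.54 -0.3   1.6   0.18  1.03 -1.02]
shift m [ 0.1982 -0.0087 -0.2669] dist 0.333
turn -0.0
```

View pics/w14.png

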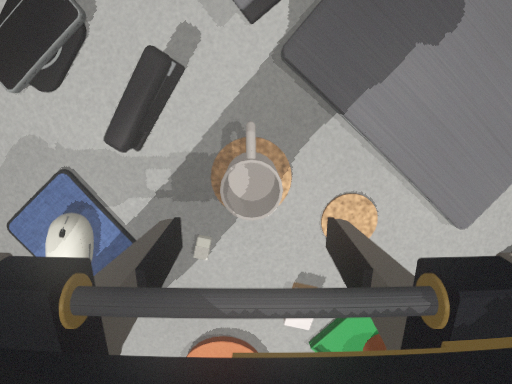

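Mug on coaster, centred to ~1 mm. Now the plant.

arm_command(moves=[[0.01,0,-0.015,0,0],[0.03,-0.005,-0.04,0,0],[0.055,-0.008,-0.075,0,0],[0.08,-0.008,-0.11,0,0],[0.107,-0.008,-0.145,0,0],[0.133,-0.008,-0.18,0,0],[0.16,-0.008,-0.215,0,0],[0.18,-0.008,-0.245,0,0],[0.195,-0.008,-0.263,0,0],[0.199,-0.008,-0.268,0,0]])

```text
time: 34.0
tcp_pos: [599.8, -317.8, 184.0]
tool_rot: [[0.692, -0.004, 0.722], [-0.722, -0.001, 0.692], [-0.002, -1.0, -0.004]]
force: [0.1, 0.3, 0.2]
finger_gap: 91.7
```

arm_command(moves=[[0,0,0,0,0],[0,0,0,0,0],[0,0,0,0,0]])

```text
time: 34.3
tcp_pos: [603.8, -310.2, 186.1]
tool_rot: [[0.699, -0.0, 0.715], [-0.715, 0.001, 0.699], [-0.001, -1.0, 0.001]]
force: [0.7, -0.4, -0.5]
finger_gap: 91.9
```

```bash
python3 - <<'E'
from seg import *
p=camera_params("wrist"); im,d=snapshot("wrist"); cv2.imwrite("pics/w15.png",im[:,:,::-1]); P=cloud(d,p)
Q=sel(P,(605,-311),60,50,76); print(circ(Q),np.median(Q[:,2]))
im,d=snapshot("top");P=cloud(d,camera_params("top"));cv2.imwrite("pics/t3.png",im[:,:,::-1])
print("saucer top h",circ(sel(P,(412,-161),80,10,30)))
hsv=cv2.cvtColor(im,cv2.COLOR_RGB2HSV); m=np.isfinite(P[...,0])&(hsv[...,0]<14)&(hsv[...,1]>110)&(np.hypot(P[...,0]-412,P[...,1]+161)<80)
print("red",circ(P[m]))
E
python3 go.py 605 -311 26 -0.8
```

```text
('fit', array([ 604.4, -311.6]), 'D', np.float64(62.7), 'mec', array([ 604.2, -311.3]), 63.8) 65.1981299889577
saucer top h ('fit', array([ 411.3, -162. ]), 'D', np.float64(124.4), 'mec', array([ 411.7, -162.8]), 127.1)
red ('fit', array([ 413.2, -161.9]), 'D', np.float64(127.1), 'mec', array([ 412.5, -162.1]), 131.0)
t 34.4 tcp [ 603.8 -310.7  186.3] yaw -0.798 tilt [-0. -1.  0.] gap 92.1 F [-0.2 -0.6 -0.3] j [ 0.59  0.56 -0.24  1.54  0.14  1.06 -0.48]
shift m [0.0011 0.1603 0.0006] dist 0.16
turn 0.002
```

View pics/w15.png

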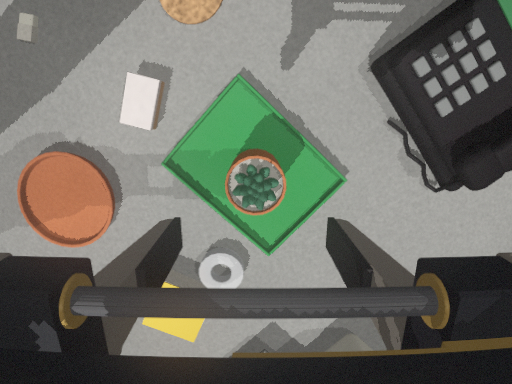

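arm_command(moves=[[0.001,0.015,0.001,0,0],[0.001,0.05,0.001,0,0],[0.001,0.09,0.001,0,0],[0.001,0.125,0.001,0,0],[0.001,0.147,0.001,0,0],[0.001,0.156,0.001,0,0],[0.001,0.158,0.001,0,0],[0.001,0.158,0.001,0,0],[0.001,0.158,0.001,0,0],[0.001,0.158,0.001,0,0]])

```text
time: 35.4
tcp_pos: [605.5, -313.0, 29.8]
tool_rot: [[0.697, 0.002, 0.717], [-0.717, -0.001, 0.697], [0.002, -1.0, 0.001]]
force: [0.3, 0.1, -0.1]
finger_gap: 91.9
```

arm_command(moves=[[0,0,0,0,0.3],[0,0,0,0,0.7],[0,0,0,0,1],[0,0,0,0,1],[0,0,0,0,1],[0,0,0,0,1]], grip_force=20)

```text
time: 36.0
tcp_pos: [604.5, -312.5, 28.4]
tool_rot: [[0.697, -0.0, 0.717], [-0.717, 0.0, 0.697], [-0.0, -1.0, -0.0]]
force: [-1.3, -0.2, 1.0]
finger_gap: 62.9
```

arm_command(moves=[[0,-0.005,0,0,1],[0,-0.02,0,0,1],[0,-0.045,0,0,1],[0,-0.08,0,0,1],[0,-0.115,0,0,1],[0,-0.14,0,0,1],[0,-0.15,0,0,1],[0,-0.15,0,0,1]])

```text
time: 36.8
tcp_pos: [605.4, -312.9, 180.3]
tool_rot: [[0.697, 0.003, 0.717], [-0.717, -0.002, 0.697], [0.003, -1.0, 0.001]]
force: [-0.0, -0.9, -3.6]
finger_gap: 63.0
```

```bash
python3 go.py 412 -162 180 -0.8
```

```text
t 36.8 tcp [ 605.4 -312.9  180.3] yaw -0.8 tilt [ 0.003 -1.     0.001] gap 63.0 F [-0.  -0.9 -3.6] j [ 0.59  0.57 -0.24  1.54  0.15  1.05 -0.48]
shift m [-0.243  -0.0005 -0.0336] dist 0.245
turn -0.0
```

arm_command(moves=[[-0.015,0,-0.002,0,1],[-0.045,0,-0.006,0,1],[-0.08,0,-0.011,0,1],[-0.115,0,-0.016,0,1],[-0.15,0,-0.02,0,1],[-0.185,0,-0.025,0,1],[-0.215,0,-0.029,0,1],[-0.235,0,-0.032,0,1],[-0.242,0,-0.033,0,1],[-0.242,0,-0.033,0,1]])

```text
time: 37.8
tcp_pos: [411.6, -161.6, 177.7]
tool_rot: [[0.697, -0.001, 0.717], [-0.717, 0.0, 0.697], [-0.001, -1.0, -0.001]]
force: [0.1, 0.4, -3.8]
finger_gap: 62.9
```

arm_command(moves=[[0,0.015,0,0,1],[0,0.05,0,0,1],[0,0.085,0,0,1],[0,0.1,0,0,1],[0,0.1,0,0,1],[0,0.1,0,0,1]])

```text
time: 38.4
tcp_pos: [413.3, -162.4, 78.2]
tool_rot: [[0.696, 0.0, 0.718], [-0.718, 0.0, 0.696], [-0.0, -1.0, 0.0]]
force: [-0.8, 0.2, -2.4]
finger_gap: 63.1
```

```bash
python3 - <<'E'
from seg import *
im,d=snapshot("wrist"); cv2.imwrite("pics/w16.png",im[:,:,::-1])
E
python3 go.py 412 -162 33 -0.8
```

```text
t 38.45 tcp [ 413.7 -162.5   78.8] yaw -0.8 tilt [ 0.001 -1.     0.001] gap 62.8 F [ 0.1 -0.2 -3.1] j [ 0.54  0.36 -0.28  2.18  0.17  0.62 -0.66]
shift m [-0.0016  0.0458 -0.0009] dist 0.046
turn -0.0
```

View pics/w16.png

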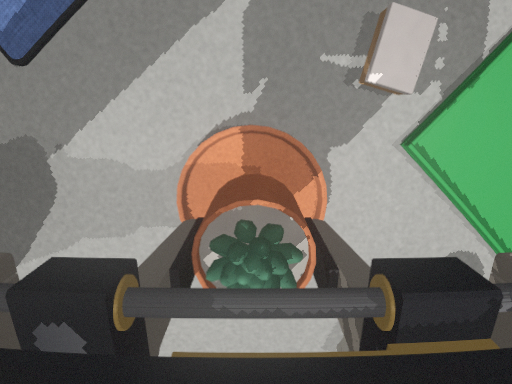

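arm_command(moves=[[0,0.01,0,0,1],[0,0.025,0,0,1],[0,0.036,0,0,1],[0,0.041,0,0,1],[0,0.044,0,0,1],[0,0.045,0,0,1],[0,0.045,0,0,1],[0,0.045,0,0,1]])

```text
time: 39.25
tcp_pos: [412.7, -162.0, 33.6]
tool_rot: [[0.697, 0.001, 0.717], [-0.717, -0.0, 0.697], [0.001, -1.0, 0.0]]
force: [1.0, -0.5, -4.1]
finger_gap: 63.0
```

arm_command(moves=[[0,0.0005,0,0,1],[0,0.001,0,0,1],[0,0.001,0,0,1]])

```text
time: 39.55
tcp_pos: [412.4, -162.0, 32.3]
tool_rot: [[0.697, 0.0, 0.717], [-0.717, -0.0, 0.697], [0.0, -1.0, -0.0]]
force: [0.9, -0.1, -2.1]
finger_gap: 63.1
```

arm_command(moves=[[0,0.0005,0,0,1],[0,0.0008,0,0,1],[0,0.0008,0,0,1]])

```text
time: 39.85
tcp_pos: [412.4, -162.0, 32.3]
tool_rot: [[0.697, -0.0, 0.717], [-0.717, -0.0, 0.697], [0.0, -1.0, -0.0]]
force: [-2.4, 0.1, 7.9]
finger_gap: 63.0
```

Contact. Release, rise.

arm_command(moves=[[0,0,0,0,0.5],[0,0,0,0,0],[0,0,0,0,0],[0,0,0,0,0],[0,-0.01,0,0,0],[0,-0.04,0,0,0],[0,-0.08,0,0,0],[0,-0.12,0,0,0],[0,-0.16,0,0,0],[0,-0.17,0,0,0]])

```text
time: 40.85
tcp_pos: [414.7, -162.6, 206.2]
tool_rot: [[0.697, 0.007, 0.717], [-0.717, -0.003, 0.697], [0.008, -1.0, 0.003]]
force: [0.3, 0.2, -1.0]
finger_gap: 91.7
```

```bash
python3 - <<'E'
from seg import *
p=camera_params("wrist"); im,d=snapshot("wrist"); cv2.imwrite("pics/w17.png",im[:,:,::-1]); P=cloud(d,p)
Q=sel(P,(412,-162),60,55,82); print("plant w",circ(Q),np.median(Q[:,2]))
E
python3 go.py 480 -330 220 -0.8
```

```text
plant w ('fit', array([ 412.8, -161.5]), 'D', np.float64(62.8), 'mec', array([ 412.6, -161.3]), 63.9) 69.50415572324331
t 40.9 tcp [ 414.4 -162.7  205.6] yaw -0.8 tilt [ 0.007 -1.     0.003] gap 91.9 F [ 0.8 -0.6  1.7] j [ 0.61  0.15 -0.33  2.08  0.06  0.92 -0.56]
shift m [ 0.1658 -0.0134 -0.0695] dist 0.18
turn -0.0
```

Move aside so the top camera sees all, then a final check.

arm_command(moves=[[0.02,0,-0.01,0,0],[0.05,-0.01,-0.02,0,0],[0.09,-0.015,-0.03,0,0],[0.13,-0.015,-0.045,0,0],[0.155,-0.015,-0.06,0,0],[0.165,-0.015,-0.07,0,0],[0.165,-0.015,-0.07,0,0],[0.165,-0.015,-0.07,0,0]])

```text
time: 41.7
tcp_pos: [476.5, -327.4, 215.7]
tool_rot: [[0.697, -0.002, 0.717], [-0.717, 0.002, 0.697], [-0.002, -1.0, 0.0]]
force: [0.2, 1.4, -0.0]
finger_gap: 91.8
```

```bash
python3 - <<'E'
from seg import *
im,d=snapshot("top");P=cloud(d,camera_params("top"));cv2.imwrite("pics/t4.png",im[:,:,::-1])
print("plant",circ(sel(P,(412,-162),60,50,100)))
print("mouse",rect(sel(P,(430,124),70,14,60)))
m=sel(P,(603,310),90,14,30);print("phone",rect(m),np.median(m[:,2]))
print("mat",rect(sel(P,(430,124),130,3.5,12)))
for n in ["mug_center","phone_center","plant_center","mouse_center","coaster","charger","saucer","mouse_mat"]:
    print(n,[(np.round(q['pixel'],1).tolist(),round(q['conf'],2)) for q in spot_point("top",n)])
im,d=snapshot("side");cv2.imwrite("pics/s4.png",im[:,:,::-1])
E
```

```text
plant ('fit', array([ 413.4, -160.8]), 'D', np.float64(62.4), 'mec', array([ 413.6, -161.3]), 65.1)
mouse (array([431. , 123.4]), array([84.1, 53.4], dtype=float32), 'longdir', 0.496)
phone (array([603.2, 308.6]), array([128.5,  60.4], dtype=float32), 'longdir', 3.037) 20.575587583230345
mat (array([428.2, 123.1]), array([157.4, 130.9], dtype=float32), 'longdir', 1.445)
mug_center [([161.8, 267.3], 0.85)]
phone_center [([179.3, 164.3], 0.98)]
plant_center [([250.9, 334.5], 0.74)]
mouse_center [([246.8, 228.8], 0.77)]
coaster [([147.2, 101.5], 0.96), ([148.1, 315.4], 0.81), ([160.6, 269.3], 0.73)]
charger [([180.7, 164.7], 0.68)]
saucer [([249.8, 333.3], 0.94)]
mouse_mat [([246.2, 228.8], 0.65), ([180.2, 164.6], 0.43), ([181.6, 382.5], 0.35)]
```

View pics/t4.png

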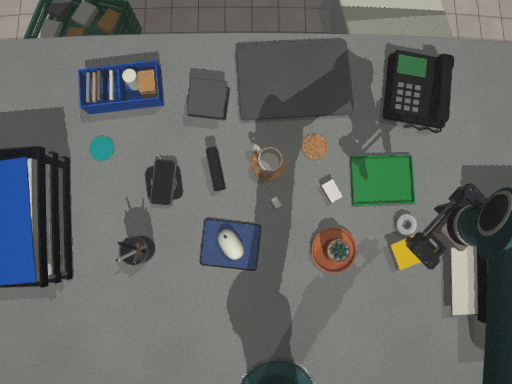

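View pics/s4.png

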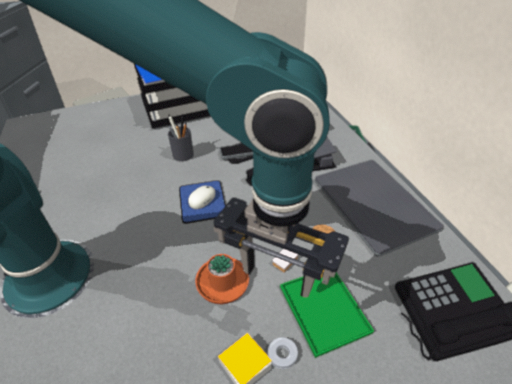

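All four are in place, upright or flat, within a few mm. Handing in.

```bash
python3 -c "
from cell import *
print(sign_off())"
```

```text
the job is handed in; nothing more can be done
None
```

All four things are back in their places, and I handed the job in at about 42 s of the 134 s. `sign_off()` gives no verdict, so I don't know how it was scored.

I parked the plant in the green tray first. Then the mouse went to the mat, the phone to the charging pad, the mug to the larger cork coaster and the plant to its saucer. I lowered each one in small steps until the wrist force showed contact, then released it.

These are the last camera measurements of each thing against the centre of its place (limit 15 mm):

| Thing | Place | Offset | Measured with |
|---|---|---|---|
| Mug | Cork coaster | about 1 mm | wrist camera |
| Phone, screen up | Charging pad | about 2 mm | wrist and top cameras |
| Plant | Saucer | about 1–2 mm | wrist and top cameras |
| Mouse | Mouse mat | about 3 mm | wrist and top cameras |

- **Heights:** the mug, plant and phone surface heights matched what they should be within 1–2 mm. I did not measure the mouse's height after placing it.
- **Standing straight:** the pictures show everything upright or flat with the gripper clear. I judged tilt from the pictures only.
- **Side view:** the arm hid the mug and the phone in the final side picture, so the top and wrist cameras confirm those two.
- **Detector disagreement:** the coaster detector ranked the turquoise and small cork look-alikes above the real coaster. I chose the right one by its measured diameter of about 98 mm.
- **Grip reading:** the gripper opening on the mug and plant read about 1–2 mm under their 64 mm diameter, with no sign of slipping.

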